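Turn round the rinse basket: tip out, clip on, reload

ROBOT

A 7-joint arm with a two-finger parallel gripper is mounted at the origin on the work surface. World frame = base frame: x ahead of the robot, y to its left, z up, the work surface at z = 0. Lengths are in m, angles in rad, forces in N, time in s.
With the tool pointing down it reaches from about 0.425 to 0.925 m from the base axis. Payload 6.8 kg.
Tool frame: the origin (TCP) lies on the centre line of the jaws, within the pads' length; the fingertips stand 25 mm ahead of it and the grasp point (between the pads) lies 6 mm ahead of it (env.tips_ahead is the distance from the TCP to the fingertips, in m); x points along the fingers, z is the direction in which the jaws open and shut, and the axes are right-handed (so a half turn about x gives the same grasp; the last joint's range is limited). The gripper opens to 85 mm and grips with 20 to 120 N. Pads are 22 mm wide; open, the fingers measure 114 mm over their backs; the gripper's body (76 mm by 85 mm) begins 54 mm behind the grasp point. The pads swing forward as they close: fully open they stand 13 mm farther back than shut.
Start: joints at [1.025, 0.477, 0.022, 1.555, -0.011, 1.109, -0.083], TCP at [0.286, -0.611, 0.256] pointing down, gripper open.
Joint ranges: [-2.96, 2.96], [-0.34, 2.1], [-1.41, 1.46], [0.24, 2.44], [-1.37, 4.51], [0.17, 1.92], [-2.96, 2.96]. Speed limits (rad/s): [2.39, 2.39, 3.14, 3.14, 3.14, 3.14, 3.14].

INTERFACE

Orientations are given as a unit quaternion [w, x, y, z].
In Python, from plant import get_obs, viewer, order, env gives the robot as it stands.
- The arm moves only by the tool arm_command, never from a script. Its argument "deltas" is a list of rows, each a list of 3 entries, a list of its own where there are three numbers: the shift along the tool's x, y, z in m, then the turn, a rotation vector about the tool's x, y, z in degrees, then the finger opening in m, from 0 to 0.0854. A call has 1 to 20 rows; each row is the pose to reach, as a shift and turn from the pose commanded when the call began, along the tool's axes at that moment; what a row does not reach only later rows make up. A row lasts 1/12 s, in which the tool goes at most 41.7 mm and 7.16 degrees, less where a joint would pass 70% of its speed; a pose out of reach is approached as far as the arm can. A call with a gripper value outside its range is refused whole. The fingers move at their own pace and stop on an object; "grip_force" is the grip in N (left out, the last holds). Time passes only in rows, so rows that repeat a pose let the fingers close. It gives the time, the measured TCP pose, the force and the opening at its end, in the units of the state.
- get_obs(): the state, without advancing time (a new reading comes with each control period).
- viewer.get_image(name): name is "scene" or "side" or "wrist"; returns a dict with "color" (400x640x3 uint8, red, green, blue), "intrinsics" (3x3 intrinsics, pixels), "origin" and "attitude" of the camera in the world. Camera axes: x right, y up, looking along -z (the intrinsics and any distortion apply to the point x, -y, -z); pixel columns grow to the right and rows downward; lengths in m; the calibration is good to about 2 mm. A picture is of the moment at which its call begins. There is no depth.
- order.sign_off(): hands the job in, once; it reports no verdict.
The state is a dict: "time_s": time; "qpos": joint angles; "qvel": joint speeds; "effort": joint torques, N m; "position": TCP position; "eef_rot": TCP orientation; "contact_force": force on the tool from outside, world axes, zero at the start; "torque": the same for the moment, N m; "width": finger opening in m.
Only numpy, scipy, OpenCV 4.12 (cv2) and the standard library are available. Lean on these libraries where they do the work, as an engineer would, in place of code of your own. Each camera call takes 0.05 s, during which the arm holds its last target.

TASK

Carry the rinse basket over to the white drying tray and tip the clean tubes out through its spout so that all of them lie in the tray. Then set the empty basket flat on the wash carriage, pressing its snap hook down over the carriage's eye until the gate has sprung shut under the bar, and load every waiting pump-head block into the clipped basket. Leave the bottle and the screwdriver where they are.

Things in the scene. Friction and masses are not known exactly. Their poses are not given: they have to be found in the camera images.
- basket_handle (a point): Centre of the grip bar of the wire-mesh rinse basket (0.42 kg empty); axes are the basket's: x from spout (-x end) to snap hook (+x end), y across, z up. Black bar along y, 14 mm thick (x), 22 mm tall, 110 mm free length, bridging over the basket on two straps; its centre is 86 mm above the basket's underside. Starts level on an 8 mm plate, spout roughly towards the robot.
- basket_floor (a point): Centre of the basket's inner floor (top face, 3 mm above the underside), 60 mm towards the spout from the grip bar, 83 mm below its centre; basket axes. Inside 170 mm (x) by 104 mm (y), walls 34 mm tall from the underside. The third of the floor near the hook lies under or beyond the grip bar.
- basket_spout (a point): Middle of the lip of the spout, 192 mm (-x) from the grip bar, 15 mm above the underside; basket axes. The spout fills the -x end, full width: its bottom ramps up at 15 degrees over the last 46 mm. Level, the ramp keeps the tubes in; they roll out from a nose-down tilt of some 25 to 30 degrees, and 45 empties it.
- hook_throat (a point): Middle inside the snap hook on the basket's +x end, 68 mm (+x) from the grip bar, 41 mm below its centre; basket axes. The hook is a dark steel inverted U, 12 mm wide in y, 44 mm long inside (-26 to +18 mm in x of this point), roof 17 mm above this point, mouth downwards, shut by a brass gate 31 mm below this point.
- gate (a joint): Angle (rad) of the hook's sprung gate, hinged at the inner (-x) side of the mouth: 0 shut, grows to 1.25 as it is pushed up and in. A bar coming up through the mouth 5 mm (+x) of hook_throat lifts it with 2 to 6 N, clears its free end by the time it is level with hook_throat, and the gate then springs shut beneath it.
- tray: Drying tray, fixed: white open box 230 mm (x) by 160 mm (y) outside, walls 4 mm thick and 60 mm tall; origin under its centre on the bench; axes along its sides.
- carriage: Low wash carriage, fixed, grey and aluminium, flat bed about 305 by 130 mm, top 30 mm above the bench. Origin on the bench below the place for the point of the basket 40 mm (-x) from its grip bar; x runs towards the eye, as the basket's x must.
- carriage_bed (a point): Point on top of the carriage's bed right above the carriage's origin; same axes. With the basket sitting right, its grip bar's centre is 40 mm (+x) from here and 86 mm above.
- eye (a point): Centre of the crossbar of the carriage's steel eye, a staple upright on the bed: bar along the carriage's y, 8 mm thick, posts at y = +-26 mm, bar centre 47 mm above the bed, 113 mm (+x) from the carriage's origin. With the basket down on the bed and clipped, the bar lies about 5 mm (+x) of and 2 mm above hook_throat.
- bottle: Bystander: small glass bottle with blue cap, 60 mm across, 110 mm tall; origin under its centre. Leave alone.
- driver: Bystander: black-handled screwdriver lying on the bench, 170 mm long. Leave alone.
- tube1_center (a point): Centre of a clean stainless column tube, a plain cylinder 24 mm across and 88 mm long along its own y; about 80 g. Starts lying across the basket (three or four tubes are there; absent ones read None).
- tube2_center (a point): Centre of a clean stainless column tube, a plain cylinder 24 mm across and 88 mm long along its own y; about 80 g. Starts lying across the basket (three or four tubes are there; absent ones read None).
- tube3_center (a point): Centre of a clean stainless column tube, a plain cylinder 24 mm across and 88 mm long along its own y; about 80 g. Starts lying across the basket (three or four tubes are there; absent ones read None).
- tube4_center (a point): Centre of a clean stainless column tube, a plain cylinder 24 mm across and 88 mm long along its own y; about 80 g. Starts lying across the basket (three or four tubes are there; absent ones read None).
- block1_center (a point): Centre of a pump-head block waiting for washing: aluminium block 60 mm (x) by 32 mm (y) by 34 mm tall with dark bores in its top, about 140 g, lying on the bare bench (three or four are there; absent ones read None).
- block2_center (a point): Centre of a pump-head block waiting for washing: aluminium block 60 mm (x) by 32 mm (y) by 34 mm tall with dark bores in its top, about 140 g, lying on the bare bench (three or four are there; absent ones read None).
- block3_center (a point): Centre of a pump-head block waiting for washing: aluminium block 60 mm (x) by 32 mm (y) by 34 mm tall with dark bores in its top, about 140 g, lying on the bare bench (three or four are there; absent ones read None).
- block4_center (a point): Centre of a pump-head block waiting for washing: aluminium block 60 mm (x) by 32 mm (y) by 34 mm tall with dark bores in its top, about 140 g, lying on the bare bench (three or four are there; absent ones read None).

How it is judged:
On the way, in this order (a step that is already met when the one before it is completed fails the run):
1. the basket is tilted with its spout over the tray (angle between basket_handle's own z axis and vertical above 0.2 rad and horizontal distance between basket_spout and tray below 0.17 m), for 0.05 s.
2. all the tubes lie in the tray (x of tube1_center in the frame of tray between -0.115 and 0.115 m and y of tube1_center in the frame of tray between -0.08 and 0.08 m and z of tube1_center in the frame of tray between 0 and 0.06 m and x of tube2_center in the frame of tray between -0.115 and 0.115 m and y of tube2_center in the frame of tray between -0.08 and 0.08 m and z of tube2_center in the frame of tray between 0 and 0.06 m and x of tube3_center in the frame of tray between -0.115 and 0.115 m and y of tube3_center in the frame of tray between -0.08 and 0.08 m and z of tube3_center in the frame of tray between 0 and 0.06 m and x of tube4_center in the frame of tray between -0.115 and 0.115 m and y of tube4_center in the frame of tray between -0.08 and 0.08 m and z of tube4_center in the frame of tray between 0 and 0.06 m), for 0.5 s.
3. the basket is flat on the carriage with the eye inside its hook and the gate shut (x of eye in the frame of hook_throat between -0.022 and 0.022 m and y of eye in the frame of hook_throat between -0.022 and 0.022 m and z of eye in the frame of hook_throat between -0.025 and 0.025 m and value of joint gate below 0.12 rad and angle between basket_handle's own z axis and vertical below 0.1 rad), for 0.3 s.
At the end, for the whole second after the job is handed in: Every tube lies within the tray's walls; the basket stands flat on the carriage (tilt under 0.1 rad) with the eye's bar inside its hook and the gate shut (under 0.12 rad); every waiting block lies inside the basket's walls (all of step 2 and all of step 3 and x of block1_center in the frame of basket_floor between -0.13 and 0.09 m and y of block1_center in the frame of basket_floor between -0.056 and 0.056 m and z of block1_center in the frame of basket_floor between 0.005 and 0.075 m and x of block2_center in the frame of basket_floor between -0.13 and 0.09 m and y of block2_center in the frame of basket_floor between -0.056 and 0.056 m and z of block2_center in the frame of basket_floor between 0.005 and 0.075 m and x of block3_center in the frame of basket_floor between -0.13 and 0.09 m and y of block3_center in the frame of basket_floor between -0.056 and 0.056 m and z of block3_center in the frame of basket_floor between 0.005 and 0.075 m and x of block4_center in the frame of basket_floor between -0.13 and 0.09 m and y of block4_center in the frame of basket_floor between -0.056 and 0.056 m and z of block4_center in the frame of basket_floor between 0.005 and 0.075 m); the robot touches nothing.
It fails at once if the bottle or the screwdriver is moved more than 4 cm (distance of any of bottle, driver from where it was at the start of the episode above 0.04 m).
Of tube1, tube2, tube3, tube4 only 3 to 4 are there at a start; the rules pass over those that are not, and their reading is None.
Of block1, block2, block3, block4 only 3 to 4 are there at a start; the rules pass over those that are not, and their reading is None.
At some moment in a run one of block1, block2, block3, block4 may be knocked a few centimetres aside while the robot is not near it.
It also fails if it takes over 210 s, if anything falls off the work surface, if the arm or the gripper's body presses on something with over 40 N, if the wrist force passes 120 N, or if a joint passes its speed limit or range.

## Working session

There is one attempt and no reset: what is moved stays moved. The work goes in short steps, Python scripts to look and compute and a tool call to move; the robot and the scene stay as the last step left them, time stands still between calls to the robot, and variables do not carry over. Pictures are saved under pics/ and viewed, and the job is handed in when it is done.

Besides the shell and the picture viewer there is one more tool, called after "Emit:" as a command line: name --argument value ..., lists and objects as JSON in quotes. arm_command: Moves the arm, as the interface text tells. Its arguments: {"type":"object","properties":{"deltas":{"type":"array"},"grip_force":{"type":"number"}},"required":["deltas"]}

```bash
ls; mkdir -p pics; python3 - <<'E'
from plant import get_obs, viewer, order, env
import cv2
o=get_obs()
for k,v in o.items(): print(k,v)
for n in ["scene","side","wrist"]:
    d=viewer.get_image(n); cv2.imwrite(f"pics/{n}0.png",d["color"][:,:,::-1]); print(n,d["intrinsics"],d["origin"],d["attitude"],[k for k in d])
E
```

```text
pics
time_s 0.0
qpos [ 1.02490582  0.47778847  0.02230898  1.55643611 -0.01147972  1.10930694
 -0.08309798]
qvel [-0.00162934  0.0014005  -0.00017325  0.00119302  0.00024981  0.00051695
 -0.0003883 ]
effort [-7.91177281e-04 -5.96459734e+01  1.60778940e+00 -2.81204689e+01
  1.24992180e-02  9.30501177e-03  6.39285463e-05]
position [ 0.28593158 -0.61084962  0.25533937]
eef_rot [ 0.5960909   0.37977657  0.59722075 -0.3791738 ]
contact_force [ 0.31125891 -0.17837242  0.73289908]
torque [ 0.01444871  0.00629907 -0.00357253]
width 0.08543835012877252
scene [[386.23279962   0.         320.08522224]
 [  0.         386.23279962 196.42827206]
 [  0.           0.           1.        ]] [1.27100981 0.67584851 0.75969891] [0.35855959 0.17807868 0.42394513 0.81239986] ['color', 'intrinsics', 'origin', 'attitude']
side [[500.90128955   0.         329.06553885]
 [  0.         500.90128955 200.83876014]
 [  0.           0.           1.        ]] [0.51860895 1.03891847 0.8080935 ] [-0.03321436 -0.00801275  0.4733512   0.88021091] ['color', 'intrinsics', 'origin', 'attitude']
wrist [[278.30170302   0.         322.68480796]
 [  0.         278.30170302 200.1719358 ]
 [  0.           0.           1.        ]] [ 0.36062895 -0.57474093  0.37463971] [ 0.83230186 -0.13870107  0.08904783 -0.52925052] ['color', 'intrinsics', 'origin', 'attitude']
```

View pics/scene0.png

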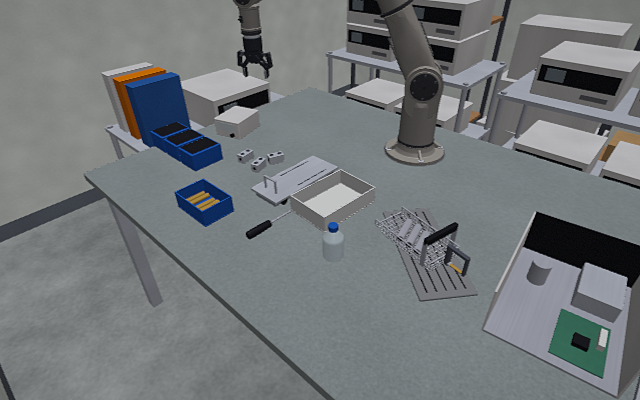

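View pics/side0.png

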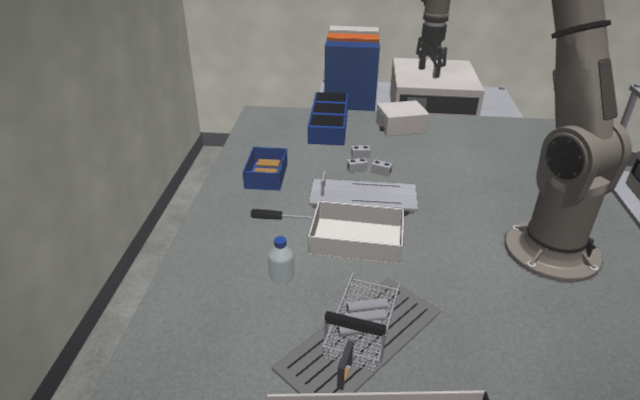

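View pics/wrist0.png

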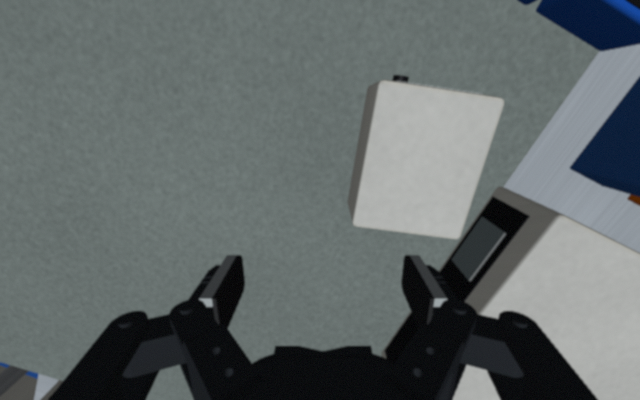

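The scene camera shows the basket near (425,240), the tray at (335,195), the carriage at (295,180) and three blocks at (260,158). I'll enlarge crops to measure them.

```bash
cat > h.py <<'E'
import numpy as np, cv2
from scipy.spatial.transform import Rotation as R
from scipy.optimize import least_squares
def q2R(q): return R.from_quat([q[1],q[2],q[3],q[0]]).as_matrix()
def cam(d): return dict(K=np.array(d["intrinsics"]),o=np.array(d["origin"]),R=q2R(d["attitude"]))
def ray(c,uv):
    v=np.linalg.inv(c["K"])@np.array([uv[0],uv[1],1.]); v=np.array([v[0],-v[1],-v[2]]); return c["R"]@v
def onz(c,uv,z):
    v=ray(c,uv); return c["o"]+v*(z-c["o"][2])/v[2]
def proj(c,P):
    P=np.atleast_2d(P); p=(P-c["o"])@c["R"]; p=p*[1,-1,-1]; p=p@c["K"].T; return p[:,:2]/p[:,2:]
def tri(cs,uvs):
    A=np.zeros((3,3));b=np.zeros(3)
    for c,uv in zip(cs,uvs):
        v=ray(c,uv);v/=np.linalg.norm(v);M=np.eye(3)-np.outer(v,v);A+=M;b+=M@c["o"]
    return np.linalg.solve(A,b)
def snap(names,tag):
    from plant import viewer
    import pickle
    out={}
    for n in names:
        d=viewer.get_image(n);out[n]=d;cv2.imwrite(f"pics/{n}_{tag}.png",d["color"][:,:,::-1])
    pickle.dump(out,open(f"pics/{tag}.pkl","wb"));return out
def load(tag):
    import pickle
    d=pickle.load(open(f"pics/{tag}.pkl","rb"));return {k:cam(v) for k,v in d.items()},d
def crop(img,x0,y0,w,h,s,fn):
    c=img[y0:y0+h,x0:x0+w,::-1];c=cv2.resize(c,None,fx=s,fy=s,interpolation=cv2.INTER_CUBIC)
    st=20
    for x in range((x0//st+1)*st,x0+w,st):
        cv2.line(c,((x-x0)*s,0),((x-x0)*s,6),(0,0,255),1);cv2.putText(c,str(x),((x-x0)*s-10,16),0,.35,(0,0,255),1)
    for y in range((y0//st+1)*st,y0+h,st):
        cv2.line(c,(0,(y-y0)*s),(6,(y-y0)*s),(0,0,255),1);cv2.putText(c,str(y),(8,(y-y0)*s+4),0,.35,(0,0,255),1)
    cv2.imwrite("pics/"+fn,c)
E
python3 - <<'E'
from h import *
s=snap(["scene","side"],"a")
crop(s["scene"]["color"],180,140,200,100,4,"ca1.png")
crop(s["scene"]["color"],360,190,130,120,5,"ca2.png")
crop(s["side"]["color"],240,130,190,150,4,"ca3.png")
crop(s["side"]["color"],260,260,190,135,4,"ca4.png")
E
```

```text
(no output)
```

View pics/ca1.png

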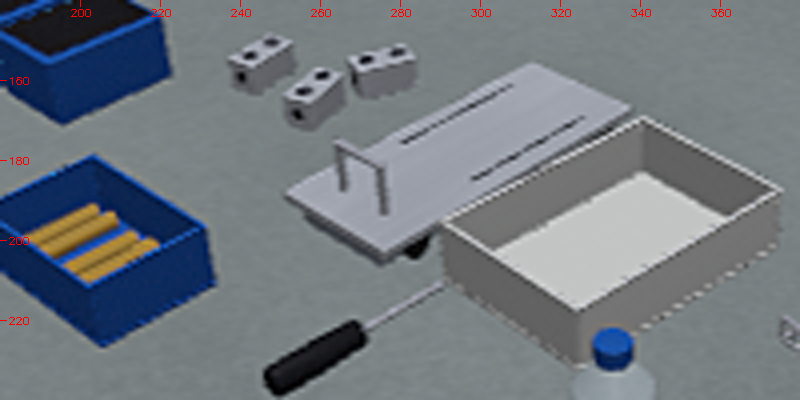

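View pics/ca2.png

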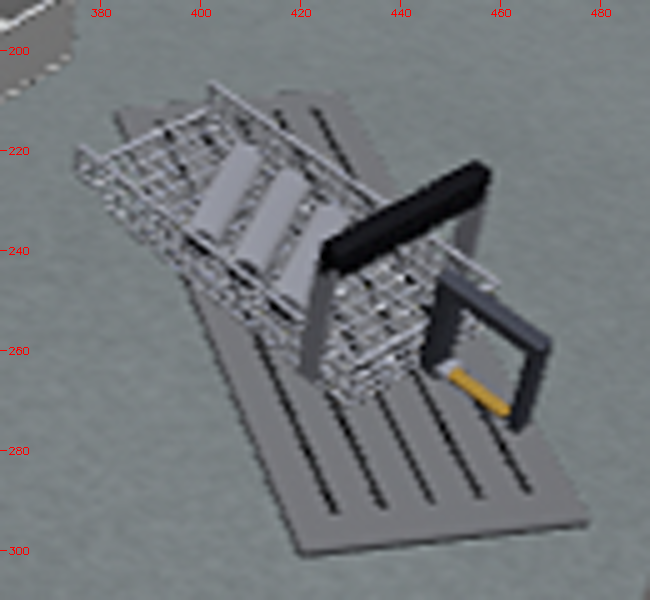

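View pics/ca3.png

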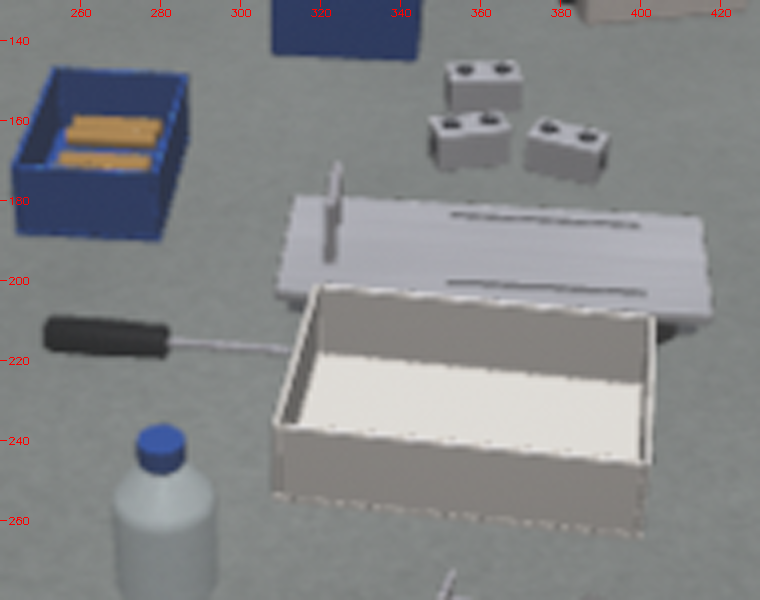

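View pics/ca4.png

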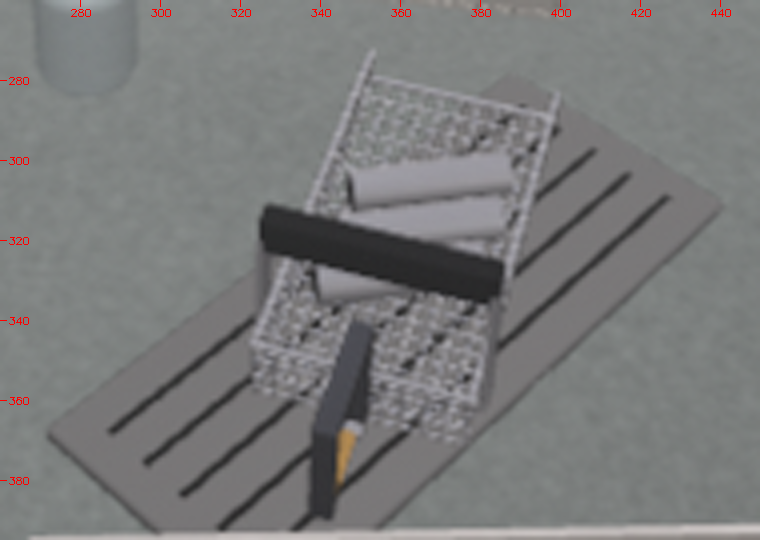

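```bash
python3 - <<'E'
from h import *
c,_=load("a");S,D=c["scene"],c["side"]
print("tray rim tri")
sc=[(290,195.5),(341,169.5),(375,187),(324.5,217)]
sd=[(309.5,236.7),(319.5,201.5),(403.7,208.7),(401,245.5)]
# which correspond? scene on z
a=[onz(S,p,.06) for p in sc]; b=[onz(D,p,.06) for p in sd]
for p in a: print("S",p.round(3))
for p in b: print("D",p.round(3))
print("carriage")
for p in [(251.7,188.2),(313,155.7),(338,166.7),(276,204)]: print("S",onz(S,p,.03).round(3))
for p in [(313,179.5),(415,184),(418,208),(309,203)]: print("D",onz(D,p,.03).round(3))
print("eye");
for p in [(264.5,176.2),(276,182)]: print(onz(S,p,.079).round(3))
for p in [(324.2,171.2),(322.3,180)]: print(onz(D,p,.079).round(3))
print("handle")
for p,q in [((426.6,241.6),(326,316)),((456.6,226),(384.5,331))]: print(tri([S,D],[p,q]).round(3),onz(S,p,.094).round(3),onz(D,q,.094).round(3))
print("blocks scene top corners")
E
```

```text
tray rim tri
S [ 0.611 -0.079  0.06 ]
S [ 0.384 -0.06   0.06 ]
S [0.395 0.093 0.06 ]
S [0.619 0.076 0.06 ]
D [0.617 0.072 0.06 ]
D [ 0.606 -0.085  0.06 ]
D [ 0.38  -0.071  0.06 ]
D [0.396 0.087 0.06 ]
carriage
S [ 0.639 -0.24   0.03 ]
S [ 0.34  -0.239  0.03 ]
S [ 0.338 -0.113  0.03 ]
S [ 0.645 -0.11   0.03 ]
D [ 0.639 -0.247  0.03 ]
D [ 0.333 -0.25   0.03 ]
D [ 0.335 -0.122  0.03 ]
D [ 0.638 -0.119  0.03 ]
eye
[ 0.608 -0.202  0.079]
[ 0.607 -0.148  0.079]
[ 0.603 -0.215  0.079]
[ 0.605 -0.166  0.079]
handle
[0.557 0.368 0.1  ] [0.553 0.367 0.094] [0.557 0.361 0.094]
[0.447 0.394 0.097] [0.445 0.395 0.094] [0.446 0.389 0.094]
blocks scene top corners
```

```bash
cat >> h.py <<'E'
def goal(pos,yaw,pitch=0.,flip=1):
    """pos of grasp point (6 mm ahead of TCP); yaw(deg) of basket/obj x axis = flip*tool z; pitch(deg)=nose-down tilt (-x end down)."""
    B=R.from_euler('z',yaw,degrees=True)*R.from_euler('y',-pitch,degrees=True)
    B=B.as_matrix()
    x=-B[:,2]; z=flip*B[:,0]; y=np.cross(z,x)
    T=np.stack([x,y,z],1)
    return np.array(pos)-0.006*x, T
def delta(pos,T,tag=""):
    from plant import get_obs
    o=get_obs(); Rc=q2R(o["eef_rot"]); p=np.array(o["position"])
    d=Rc.T@(pos-p); r=R.from_matrix(Rc.T@T).as_rotvec(degrees=True)
    print(tag,"shift",d.round(4),"turn",r.round(2),"rows>=",max(np.linalg.norm(d)/.0417,np.linalg.norm(r)/7.16).round(1))
def st():
    from plant import get_obs
    o=get_obs();Rc=q2R(o["eef_rot"])
    print("t",round(o["time_s"],2),"p",np.round(o["position"],4),"q",np.round(o["qpos"],3),"w",round(o["width"],4),"F",np.round(o["contact_force"],1)); print(Rc.round(3))
E
python3 - <<'E'
from h import *
from plant import env
print([a for a in dir(env) if a[0]!='_'])
st()
for f in (1,-1): delta(*goal([.48,.36,.27],77,0,f),f)
o=goal([0,0,0],0)
E
```

```text
['Unreachable', 'tips_ahead']
t 0.25 p [ 0.2861 -0.6111  0.2558] q [ 1.025  0.477  0.022  1.556 -0.011  1.109 -0.083] w 0.0854 F [-1.   0.  -0.9]
[[-0.     0.906  0.424]
 [ 0.001  0.424 -0.906]
 [-1.    -0.    -0.001]]
1 shift [-0.0195  0.5873 -0.7973] turn [-1.4192e+02 -2.0000e-02 -6.0000e-02] rows>= 23.8
-1 shift [-0.0195  0.5873 -0.7973] turn [ 3.808e+01 -4.000e-02  2.000e-02] rows>= 23.8
```

```bash
python3 - <<'E'
from h import *
delta(*goal([.55,-.1,.28],0),"via"); delta(*goal([.46,.40,.29],77),"end")
E
```

```text
via shift [-0.0299  0.4557 -0.3511] turn [-6.492e+01 -4.000e-02 -2.000e-02] rows>= 13.8
end shift [-0.0395  0.5862 -0.8421] turn [-1.4192e+02 -2.0000e-02 -6.0000e-02] rows>= 24.6
```

Emit:
arm_command --deltas '[[[-0.03, 0.456, -0.351], [-65, 0, 0], 0.085], [[-0.03, 0.456, -0.351], [-65, 0, 0], 0.085], [[-0.03, 0.456, -0.351], [-65, 0, 0], 0.085], [[-0.03, 0.456, -0.351], [-65, 0, 0], 0.085], [[-0.03, 0.456, -0.351], [-65, 0, 0], 0.085], [[-0.03, 0.456, -0.351], [-65, 0, 0], 0.085], [[-0.03, 0.456, -0.351], [-65, 0, 0], 0.085], [[-0.03, 0.456, -0.351], [-65, 0, 0], 0.085], [[-0.03, 0.456, -0.351], [-65, 0, 0], 0.085], [[-0.03, 0.456, -0.351], [-65, 0, 0], 0.085], [[-0.03, 0.456, -0.351], [-65, 0, 0], 0.085], [[-0.03, 0.456, -0.351], [-65, 0, 0], 0.085], [[-0.03, 0.456, -0.351], [-65, 0, 0], 0.085], [[-0.03, 0.456, -0.351], [-65, 0, 0], 0.085], [[-0.03, 0.456, -0.351], [-65, 0, 0], 0.085], [[-0.03, 0.456, -0.351], [-65, 0, 0], 0.085]]'

```text
time_s: 1.58
position: [0.5511, -0.0974, 0.2864]
eef_rot: [0.707, -0.002, 0.707, 0.003]
contact_force: [-0.5, -0.5, 0.4]
width: 0.0849
```

```bash
python3 - <<'E'
from h import *
st(); s=snap(["wrist"],"b")
delta(*goal([.46,.38,.29],77),"end")
E
```

```text
t 1.58 p [ 0.5511 -0.0974  0.2864] q [ 0.431  0.294 -0.448  1.776  0.14   1.102 -0.058] w 0.0849 F [-0.5 -0.5  0.4]
[[ 0.001 -0.006  1.   ]
 [ 0.001  1.     0.006]
 [-1.     0.001  0.001]]
end shift [-0.0099  0.48   -0.0889] turn [-7.683e+01 -3.000e-02 -1.000e-02] rows>= 11.7
```

View pics/wrist_b.png

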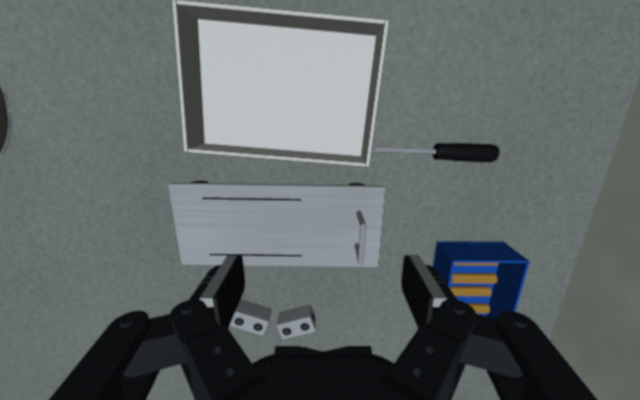

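The wrist view shows the tray (corners about (177,3), (387,20), (369,165), (186,151)), the carriage bed and the eye near (362,237), plus two of the blocks. Next I'll go over the basket.

Emit:
arm_command --deltas '[[[-0.01, 0.48, -0.089], [-76.8, 0, 0], 0.085], [[-0.01, 0.48, -0.089], [-76.8, 0, 0], 0.085], [[-0.01, 0.48, -0.089], [-76.8, 0, 0], 0.085], [[-0.01, 0.48, -0.089], [-76.8, 0, 0], 0.085], [[-0.01, 0.48, -0.089], [-76.8, 0, 0], 0.085], [[-0.01, 0.48, -0.089], [-76.8, 0, 0], 0.085], [[-0.01, 0.48, -0.089], [-76.8, 0, 0], 0.085], [[-0.01, 0.48, -0.089], [-76.8, 0, 0], 0.085], [[-0.01, 0.48, -0.089], [-76.8, 0, 0], 0.085], [[-0.01, 0.48, -0.089], [-76.8, 0, 0], 0.085], [[-0.01, 0.48, -0.089], [-76.8, 0, 0], 0.085], [[-0.01, 0.48, -0.089], [-76.8, 0, 0], 0.085], [[-0.01, 0.48, -0.089], [-76.8, 0, 0], 0.085], [[-0.01, 0.48, -0.089], [-76.8, 0, 0], 0.085], [[-0.01, 0.48, -0.089], [-76.8, 0, 0], 0.085]]'

```text
time_s: 2.88
position: [0.4619, 0.3776, 0.2957]
eef_rot: [0.554, -0.439, 0.555, 0.438]
contact_force: [0.8, 0.2, -0.2]
width: 0.0852
```

```bash
python3 - <<'E'
from h import *
st(); s=snap(["wrist"],"c")
_,d=load("b"); crop(d["wrist"]["color"],160,0,240,180,3,"cb1.png");crop(d["wrist"]["color"],160,170,240,180,3,"cb2.png")
E
```

```text
t 2.88 p [0.4619 0.3776 0.2957] q [-0.157  0.438 -0.848  1.66   0.349  1.204  0.254] w 0.0852 F [ 0.8  0.2 -0.2]
[[ 0.    -0.973  0.23 ]
 [-0.002  0.23   0.973]
 [-1.    -0.    -0.002]]
```

View pics/wrist_c.png

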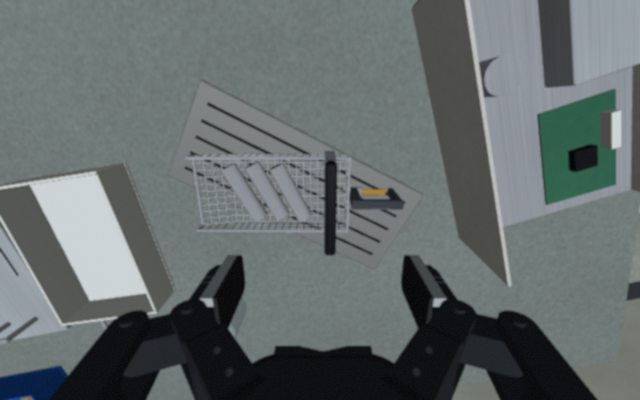

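View pics/cb1.png

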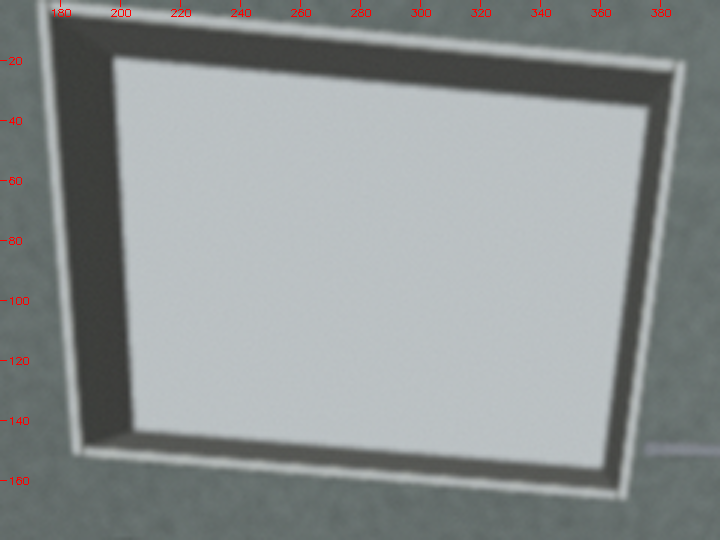

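View pics/cb2.png

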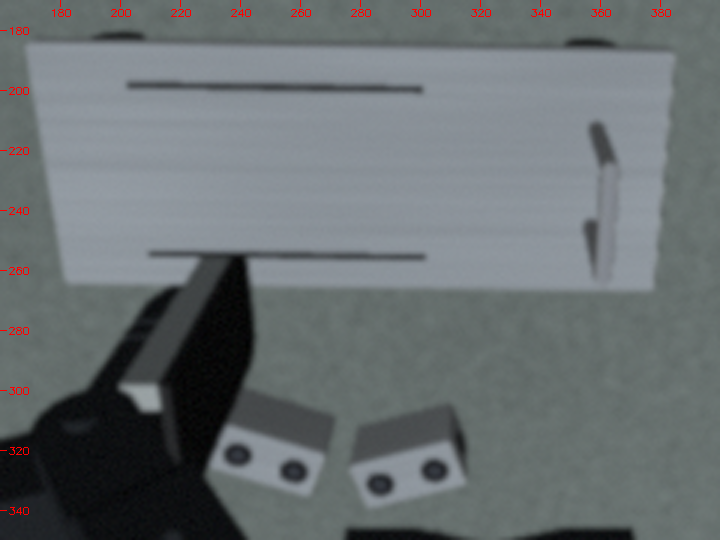

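The wrist view shows the basket with three tubes, the bar from (330,155) to (330,252) and the hook at (377,198). I'll crop it to fit the pose.

```bash
python3 - <<'E'
from h import *
c,d=load("c"); crop(d["wrist"]["color"],180,140,240,130,3,"cc1.png")
c,_=load("b");W=c["wrist"]
for p in [(174,0),(387.5,21),(367.5,165.5),(185,151)]: print("tray",onz(W,p,.06).round(4))
for p in [(169,184), (384,187.3), (377.5,266.5), (181.5,264)]: print("bed",onz(W,p,.03).round(4))
for p in [(363.7,225),(360.3,263)]: print("eye",onz(W,p,.081).round(4))
E
```

```text
tray [0.3921 0.0904 0.06  ]
tray [0.6185 0.0727 0.06  ]
tray [ 0.6063 -0.085   0.06  ]
tray [ 0.3793 -0.0682  0.06  ]
bed [ 0.335  -0.1192  0.03  ]
bed [ 0.6362 -0.1221  0.03  ]
bed [ 0.6361 -0.2502  0.03  ]
bed [ 0.3322 -0.2477  0.03  ]
eye [ 0.6025 -0.1573  0.081 ]
eye [ 0.6009 -0.2127  0.081 ]
```

View pics/cc1.png

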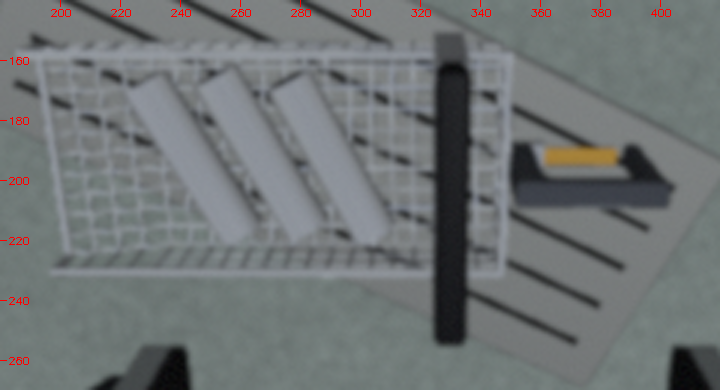

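```bash
python3 - <<'E'
from h import *
c,d=load("c");W=c["wrist"]
print(W["o"])
a,b=[onz(W,p,.105) for p in [(330.8,162),(329.6,254)]]
print(a,b,np.linalg.norm(a-b),(a+b)/2, np.degrees(np.arctan2(*(a-b)[1::-1]))+0)
for z in (.03,.042):
  for p in [(193,158),(350,158),(348,231.5),(199,231)]: print(z,onz(W,p,z).round(4))
# hook top: roof outer z = .008+.045+.017+~5
for p in [(352,205),(402,205)]: print("hook",onz(W,p,.075).round(4))
E
```

```text
[0.37917373 0.39789103 0.41485798]
[0.44055237 0.39201785 0.105     ] [0.55447684 0.36471472 0.105     ] 0.11715052731300801 [0.4975146  0.37836628 0.105     ] 166.52269237095027
0.03 [0.406  0.2052 0.03  ]
0.03 [0.4561 0.4178 0.03  ]
0.03 [0.5655 0.3925 0.03  ]
0.03 [0.5129 0.172  0.03  ]
0.042 [0.4051 0.2112 0.042 ]
0.042 [0.4537 0.4172 0.042 ]
0.042 [0.5597 0.3927 0.042 ]
0.042 [0.5087 0.179  0.042 ]
hook [0.5078 0.4058 0.075 ]
hook [0.5227 0.469  0.075 ]
```

```bash
python3 - <<'E'
from h import *
delta(*goal([.4975,.3784,.15],76.6),"pre");delta(*goal([.4975,.3784,.096],76.6),"grasp")
E
```

```text
pre shift [ 0.1398 -0.034   0.0096] turn [ 0.07 -0.11  0.04] rows>= 3.5
grasp shift [ 0.1938 -0.034   0.0097] turn [ 0.07 -0.11  0.04] rows>= 4.7
```

Emit:
arm_command --deltas '[[[0.07, -0.034, 0.0096], [0, -0.1, 0], 0.042], [[0.14, -0.034, 0.0096], [0, -0.1, 0], 0.042], [[0.14, -0.034, 0.0096], [0, -0.1, 0], 0.042], [[0.14, -0.034, 0.0096], [0, -0.1, 0], 0.042], [[0.14, -0.034, 0.0096], [0, -0.1, 0], 0.042], [[0.14, -0.034, 0.0096], [0, -0.1, 0], 0.042], [[0.14, -0.034, 0.0096], [0, -0.1, 0], 0.042]]'

```text
time_s: 3.52
position: [0.497, 0.3813, 0.1583]
eef_rot: [0.556, -0.439, 0.553, 0.44]
contact_force: [-0.8, 0.5, 0.3]
width: 0.0418
```

```bash
python3 - <<'E'
from h import *
st(); s=snap(["side","wrist"],"d")
crop(s["side"]["color"],260,200,190,150,4,"cd1.png")
delta(*goal([.4975,.3784,.096],76.6),"grasp")
E
```

```text
t 3.52 p [0.497  0.3813 0.1583] q [-0.211  0.618 -0.76   1.727  0.496  0.994  0.186] w 0.0418 F [-0.8  0.5  0.3]
[[ 0.002 -0.974  0.228]
 [ 0.003  0.228  0.974]
 [-1.    -0.002  0.004]]
grasp shift [ 0.0569 -0.0013 -0.0037] turn [0.25 0.27 0.14] rows>= 1.4
```

View pics/cd1.png

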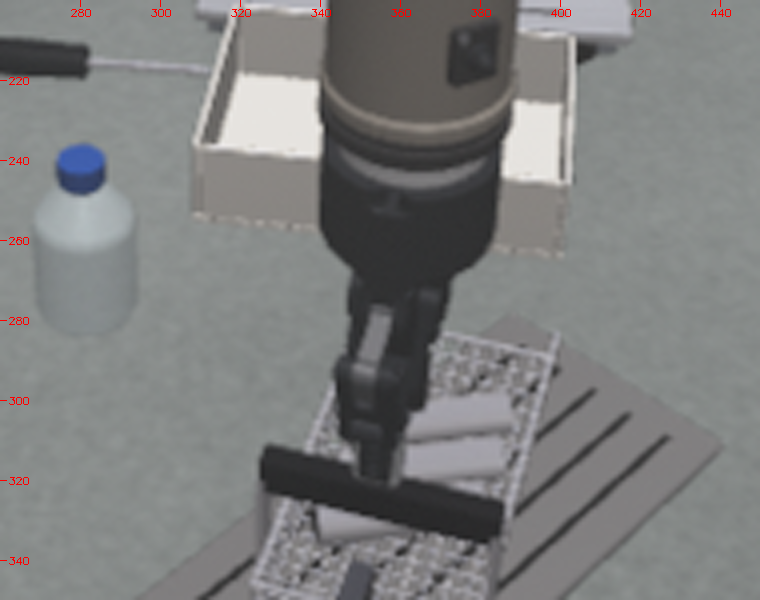

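View pics/wrist_d.png

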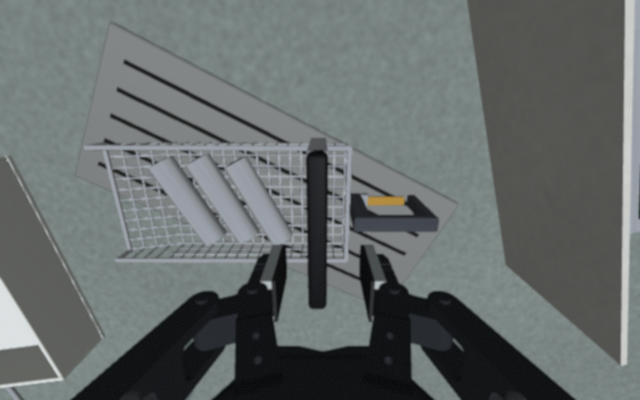

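The fingers straddle the bar and are centred. I'll go down and grip.

Emit:
arm_command --deltas '[[[0.03, -0.001, -0.003], [0.2, 0.3, 0.1], 0.042], [[0.057, -0.001, -0.003], [0.2, 0.3, 0.1], 0.042], [[0.057, -0.001, -0.003], [0.2, 0.3, 0.1], 0.042], [[0.057, -0.001, -0.003], [0.2, 0.3, 0.1], 0.042], [[0.057, -0.001, -0.003], [0.2, 0.3, 0.1], 0.0], [[0.057, -0.001, -0.003], [0.2, 0.3, 0.1], 0.0], [[0.057, -0.001, -0.003], [0.2, 0.3, 0.1], 0.0], [[0.057, -0.001, -0.003], [0.2, 0.3, 0.1], 0.0], [[0.057, -0.001, -0.003], [0.2, 0.3, 0.1], 0.0], [[0.057, -0.001, -0.003], [0.2, 0.3, 0.1], 0.0]]' --grip_force 110

```text
time_s: 4.45
position: [0.4968, 0.3789, 0.1007]
eef_rot: [0.554, -0.439, 0.555, 0.438]
contact_force: [-0.9, -1.4, 7.2]
width: 0.0128
```

```bash
python3 - <<'E'
from h import *
st()
P=[.56,.03,.34]
delta(*goal([.4975,.3784,.30],76.6),"lift")
delta(*goal([.54,.20,.31],35),"mid")
delta(*goal([.62,-.005,.31],-4.4),"tray")
E
```

```text
t 4.45 p [0.4968 0.3789 0.1007] q [-0.24   0.685 -0.716  1.762  0.555  0.91   0.14 ] w 0.0128 F [-0.9 -1.4  7.2]
[[-0.001 -0.973  0.231]
 [-0.002  0.231  0.973]
 [-1.     0.    -0.002]]
lift shift [-0.2053 -0.0007 -0.0007] turn [ 0.07 -0.12 -0.02] rows>= 4.9
mid shift [-0.215  -0.0832 -0.1645] turn [ 4.167e+01 -1.200e-01  2.000e-02] rows>= 6.8
tray shift [-0.2147 -0.2083 -0.3456] turn [ 8.107e+01 -1.100e-01  6.000e-02] rows>= 11.3
```

Emit:
arm_command --deltas '[[[-0.01, 0, 0], [0, 0, 0], 0], [[-0.02, 0, 0], [0, 0, 0], 0], [[-0.04, 0, 0], [0, 0, 0], 0], [[-0.06, 0, 0], [0, 0, 0], 0], [[-0.08, 0, 0], [0, 0, 0], 0], [[-0.1, 0, 0], [0, 0, 0], 0], [[-0.12, 0, 0], [0, 0, 0], 0], [[-0.14, 0, 0], [0, 0, 0], 0], [[-0.16, 0, 0], [0, 0, 0], 0], [[-0.18, 0, 0], [0, 0, 0], 0], [[-0.195, 0, 0], [0, 0, 0], 0], [[-0.205, 0, 0], [0, 0, 0], 0], [[-0.205, 0, 0], [0, 0, 0], 0], [[-0.205, 0, 0], [0, 0, 0], 0]]'

```text
time_s: 5.62
position: [0.4966, 0.3787, 0.3041]
eef_rot: [0.553, -0.439, 0.556, 0.438]
contact_force: [-0.2, -0.6, -6.7]
width: 0.0124
```

```bash
python3 - <<'E'
from h import *
st()
s=snap(["side","wrist"],"e")
L=np.array([.544,-.001,0]); 
def g(a,z,yaw=-4.4):
    t=np.radians(a);dx=-.192*np.cos(t)+.071*np.sin(t);dz=-.192*np.sin(t)-.071*np.cos(t)
    u=np.array([np.cos(np.radians(yaw)),np.sin(np.radians(yaw)),0])
    return L-u*dx+np.array([0,0,z-dz]),yaw,a
for a in (0,): p=g(a,.23);print(p);delta(*goal(*p),a)
E
```

```text
t 5.62 p [0.4966 0.3787 0.3041] q [-0.157  0.478 -0.831  1.582  0.367  1.249  0.287] w 0.0124 F [-0.2 -0.6 -6.7]
[[-0.003 -0.973  0.23 ]
 [-0.003  0.23   0.973]
 [-1.     0.002 -0.004]]
(array([ 0.73543413, -0.01573005,  0.301     ]), -4.4, 0)
0 shift [-0.0033 -0.3234 -0.3282] turn [ 8.109e+01 -3.900e-01  8.000e-02] rows>= 11.3
```

View pics/side_e.png

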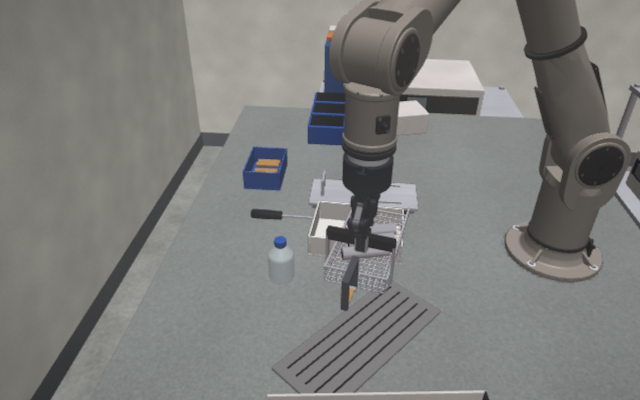

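View pics/wrist_e.png

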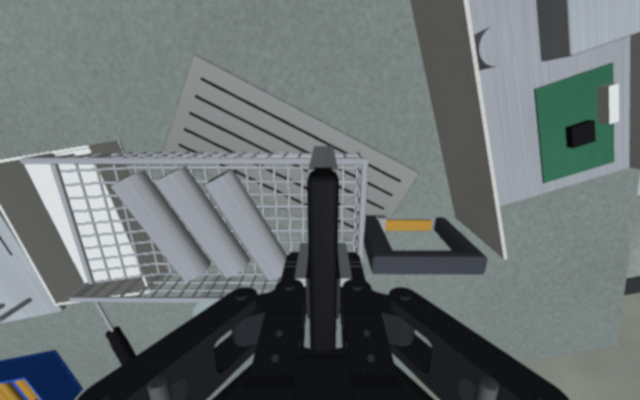

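The basket is up, level and holding three tubes; the 6.7 N reading fits three of them. I'll carry it over to the tray.

Emit:
arm_command --deltas '[[[0, -0.008, -0.008], [2, 0, 0], 0], [[0, -0.02, -0.02], [5, 0, 0], 0], [[0, -0.036, -0.036], [9, 0, 0], 0], [[0, -0.054, -0.055], [13.5, 0, 0], 0], [[0, -0.072, -0.073], [18, 0, 0], 0], [[0, -0.09, -0.091], [22.5, 0, 0], 0], [[0, -0.108, -0.109], [27, 0, 0], 0], [[0, -0.126, -0.127], [31.5, 0, 0], 0], [[0, -0.144, -0.146], [36, 0, 0], 0], [[0, -0.162, -0.164], [40.5, 0, 0], 0], [[0, -0.18, -0.182], [45, 0, 0], 0], [[0, -0.198, -0.2], [49.5, 0, 0], 0], [[0, -0.216, -0.218], [54, 0, 0], 0], [[0, -0.234, -0.237], [58.5, 0, 0], 0], [[0, -0.252, -0.255], [63, 0, 0], 0], [[0, -0.27, -0.273], [67.5, 0, 0], 0], [[0, -0.288, -0.291], [72, 0, 0], 0], [[0, -0.304, -0.307], [76, -0.2, 0], 0], [[0, -0.316, -0.319], [79, -0.3, 0], 0], [[-0.003, -0.323, -0.328], [81, -0.4, 0], 0]]'

```text
time_s: 7.38
position: [0.7359, -0.0202, 0.3058]
eef_rot: [0.707, 0.029, 0.706, -0.031]
contact_force: [-0.2, -0.4, -7.0]
width: 0.0126
```

```bash
cat >> h.py <<'E'
L0=np.array([.544,-.001,0])
def g(a,z,yaw=-4.4,L=L0,dy=0):
    t=np.radians(a);dx=-.192*np.cos(t)+.071*np.sin(t);dz=-.192*np.sin(t)-.071*np.cos(t)
    u=np.array([np.cos(np.radians(yaw)),np.sin(np.radians(yaw)),0])
    return L-u*dx+np.array([0,0,z-dz]),yaw,a
E
python3 - <<'E'
from h import *
st()
s=snap(["side","scene","wrist"],"f")
for a,z in [(0,.15),(8,.12),(15,.085),(22,.07),(30,.065),(38,.065),(46,.065),(52,.065)]: p=g(a,z);delta(*goal(*p),a)
E
```

```text
t 7.38 p [ 0.7359 -0.0202  0.3058] q [ 0.192  0.581 -0.407  1.304  0.229  1.302 -0.301] w 0.0126 F [-0.2 -0.4 -7. ]
[[ 0.     0.085  0.996]
 [-0.002  0.996 -0.085]
 [-1.    -0.002  0.   ]]
0 shift [ 0.0805  0.0009 -0.0002] turn [-0.07  0.11 -0.02] rows>= 1.9
8 shift [ 0.0845  0.0009 -0.0128] turn [-0.07 -7.89 -0.01] rows>= 2.0
15 shift [ 0.0984  0.0009 -0.0267] turn [-8.000e-02 -1.489e+01 -1.000e-02] rows>= 2.4
22 shift [ 0.0941  0.0009 -0.0431] turn [-8.000e-02 -2.189e+01 -1.000e-02] rows>= 3.1
30 shift [ 0.0797  0.0008 -0.0645] turn [ -0.08 -29.89  -0.  ] rows>= 4.2
38 shift [ 0.0634  0.0008 -0.0883] turn [-8.000e-02 -3.789e+01  1.000e-02] rows>= 5.3
46 shift [ 0.0507  0.0008 -0.1142] turn [-8.000e-02 -4.589e+01  1.000e-02] rows>= 6.4
52 shift [ 0.0435  0.0008 -0.1346] turn [-8.000e-02 -5.189e+01  1.000e-02] rows>= 7.2
```

View pics/scene_f.png

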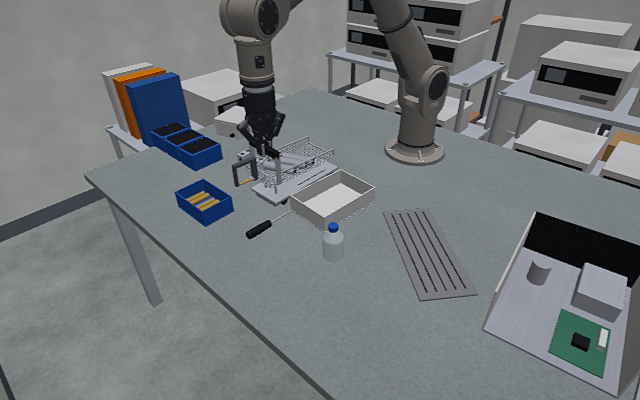

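View pics/wrist_f.png

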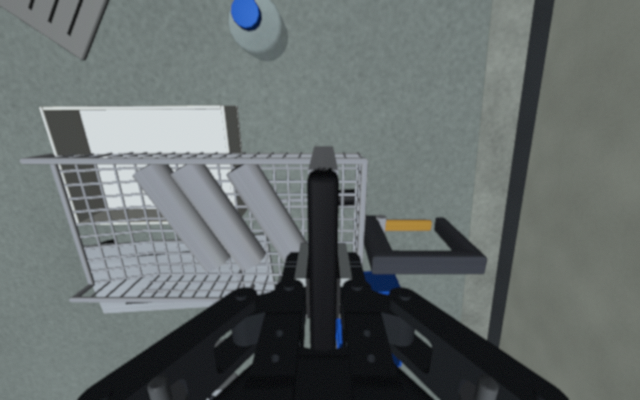

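Emit:
arm_command --deltas '[[[0.02, 0.001, 0], [0, 0, 0], 0], [[0.045, 0.001, 0], [0, 0, 0], 0], [[0.07, 0.001, -0.004], [0, -2.5, 0], 0], [[0.08, 0.001, -0.008], [0, -5, 0], 0], [[0.085, 0.001, -0.013], [0, -8, 0], 0], [[0.092, 0.001, -0.02], [0, -11.5, 0], 0], [[0.098, 0.001, -0.027], [0, -15, 0], 0], [[0.098, 0.001, -0.035], [0, -18.5, 0], 0], [[0.094, 0.001, -0.043], [0, -22, 0], 0], [[0.094, 0.001, -0.043], [0, -22, 0], 0], [[0.094, 0.001, -0.043], [0, -22, 0], 0]]'

```text
time_s: 8.45
position: [0.6911, -0.0085, 0.2138]
eef_rot: [0.829, 0.02, 0.559, -0.03]
contact_force: [0.4, -0.7, -6.8]
width: 0.0123
```

```bash
python3 - <<'E'
from h import *
st()
s=snap(["side","scene"],"g")
crop(s["side"]["color"],260,120,190,150,4,"cg1.png")
crop(s["scene"]["color"],230,110,190,150,4,"cg2.png")
for a,z in [(22,.065),(26,.065),(30,.065),(34,.065),(38,.065),(42,.065),(46,.065),(50,.065),(54,.065)]: p=g(a,z);delta(*goal(*p),a)
E
```

```text
t 8.45 p [ 0.6911 -0.0085  0.2138] q [ 0.178  0.415 -0.363  1.835  0.411  0.572 -0.511] w 0.0123 F [ 0.4 -0.7 -6.8]
[[ 0.374  0.072  0.925]
 [-0.027  0.997 -0.067]
 [-0.927  0.     0.375]]
22 shift [ 0.0055 -0.0032 -0.0029] turn [ 0.12  0.15 -0.14] rows>= 0.2
26 shift [-0.0077 -0.0032 -0.0087] turn [ 0.11 -3.85 -0.14] rows>= 0.5
30 shift [-0.0205 -0.0031 -0.0154] turn [ 0.11 -7.85 -0.14] rows>= 1.1
34 shift [-0.0328 -0.0031 -0.023 ] turn [  0.1  -11.85  -0.15] rows>= 1.7
38 shift [-0.0445 -0.0031 -0.0314] turn [  0.1  -15.85  -0.15] rows>= 2.2
42 shift [-0.0556 -0.003  -0.0406] turn [  0.09 -19.85  -0.15] rows>= 2.8
46 shift [-0.066  -0.003  -0.0506] turn [  0.09 -23.85  -0.16] rows>= 3.3
50 shift [-0.0758 -0.0029 -0.0613] turn [  0.08 -27.85  -0.16] rows>= 3.9
54 shift [-0.0847 -0.0029 -0.0726] turn [  0.08 -31.85  -0.16] rows>= 4.4
```

View pics/cg1.png

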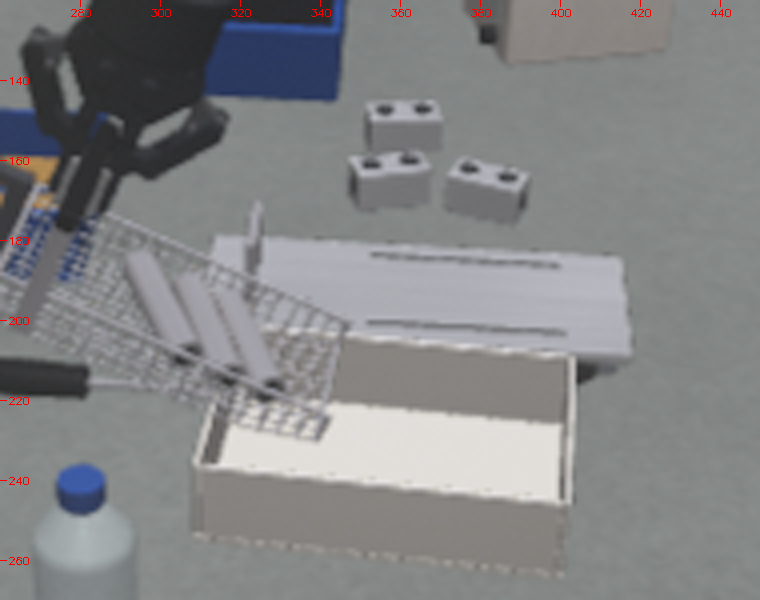

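View pics/cg2.png

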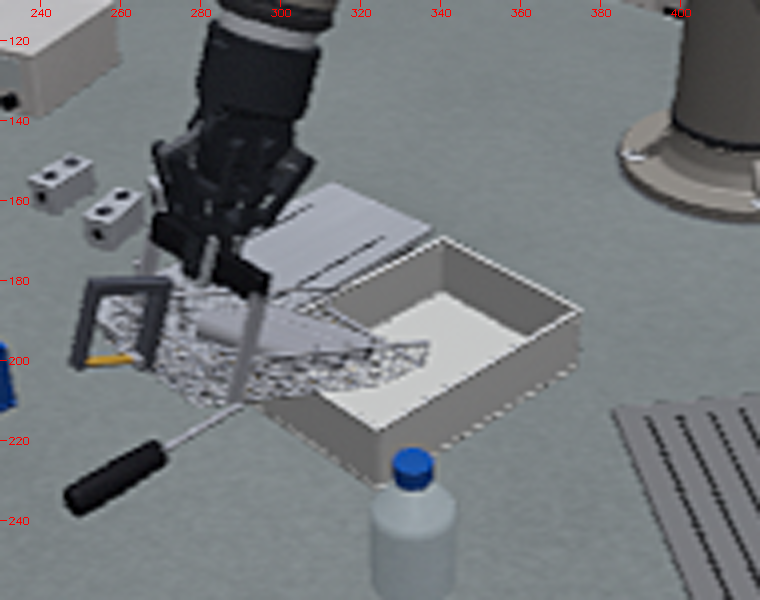

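Emit:
arm_command --deltas '[[[-0.003, -0.003, -0.006], [0, -2, 0], 0], [[-0.01, -0.003, -0.01], [0, -4.5, 0], 0], [[-0.02, -0.003, -0.015], [0, -7.8, 0], 0], [[-0.027, -0.003, -0.019], [0, -10, 0], 0], [[-0.033, -0.003, -0.023], [0, -12, 0], 0], [[-0.033, -0.003, -0.023], [0, -12, 0], 0], [[-0.033, -0.003, -0.023], [0, -12, 0], 0], [[-0.033, -0.003, -0.023], [0, -12, 0], 0]]'

```text
time_s: 9.22
position: [0.6603, -0.0104, 0.2359]
eef_rot: [0.883, 0.018, 0.468, -0.033]
contact_force: [0.6, -0.8, -5.5]
width: 0.0118
```

```bash
python3 - <<'E'
from h import *
st()
s=snap(["side","scene"],"h")
crop(s["side"]["color"],260,120,190,150,4,"ch1.png")
for a,z in [(34,.065),(38,.065),(42,.065),(46,.065),(50,.065),(54,.065)]: p=g(a,z);delta(*goal(*p),a)
E
```

```text
t 9.22 p [ 0.6603 -0.0104  0.2359] q [ 0.042  0.277 -0.202  2.047  0.641  0.29  -0.78 ] w 0.0118 F [ 0.6 -0.8 -5.5]
[[ 0.56   0.075  0.825]
 [-0.041  0.997 -0.063]
 [-0.828  0.001  0.561]]
34 shift [-0.0007  0.0008 -0.0001] turn [ 0.01  0.13 -0.1 ] rows>= 0.0
38 shift [-0.0139  0.0008 -0.0059] turn [ 0.01 -3.87 -0.1 ] rows>= 0.5
42 shift [-0.0267  0.0009 -0.0126] turn [ 0.01 -7.87 -0.1 ] rows>= 1.1
46 shift [-0.039   0.0009 -0.0202] turn [  0.   -11.87  -0.1 ] rows>= 1.7
50 shift [-0.0507  0.0009 -0.0287] turn [  0.   -15.87  -0.1 ] rows>= 2.2
54 shift [-0.0618  0.0009 -0.0379] turn [ -0.   -19.87  -0.1 ] rows>= 2.8
```

View pics/ch1.png

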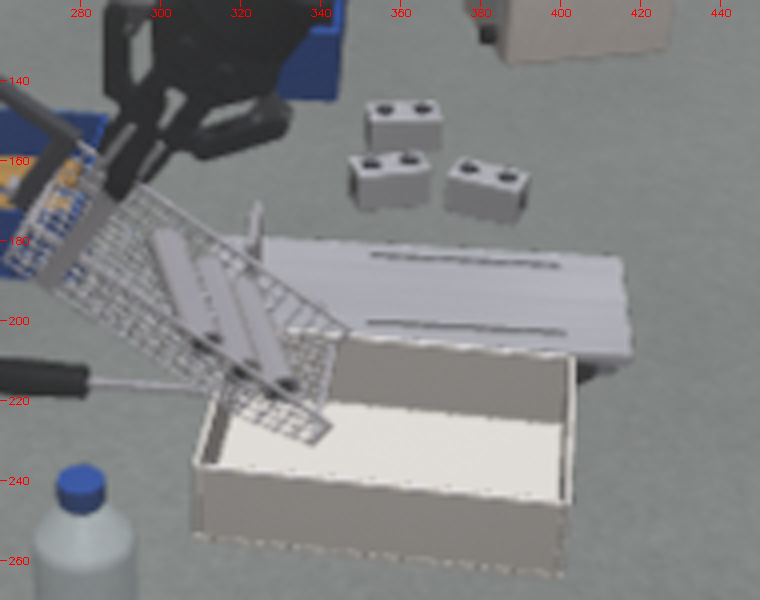

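The tubes sit skewed and have not rolled out at 34°, and joint 6 is near its lower limit. I'll fit the arm's kinematics from the logged poses to find a reachable steeper tilt.

```bash
cat > kin.py <<'E'
from h import *
import itertools
D=[([1.025,.477,.022,1.556,-.011,1.109,-.083],[.2861,-.6111,.2558],[[0,.906,.424],[.001,.424,-.906],[-1,0,-.001]]),
([.431,.294,-.448,1.776,.14,1.102,-.058],[.5511,-.0974,.2864],[[.001,-.006,1],[.001,1,.006],[-1,.001,.001]]),
([-.157,.438,-.848,1.66,.349,1.204,.254],[.4619,.3776,.2957],[[0,-.973,.23],[-.002,.23,.973],[-1,0,-.002]]),
([-.211,.618,-.76,1.727,.496,.994,.186],[.497,.3813,.1583],[[.002,-.974,.228],[.003,.228,.974],[-1,-.002,.004]]),
([-.24,.685,-.716,1.762,.555,.91,.14],[.4968,.3789,.1007],[[-.001,-.973,.231],[-.002,.231,.973],[-1,0,-.002]]),
([-.157,.478,-.831,1.582,.367,1.249,.287],[.4966,.3787,.3041],[[-.003,-.973,.23],[-.003,.23,.973],[-1,.002,-.004]]),
([.192,.581,-.407,1.304,.229,1.302,-.301],[.7359,-.0202,.3058],[[0,.085,.996],[-.002,.996,-.085],[-1,-.002,0]]),
([.178,.415,-.363,1.835,.411,.572,-.511],[.6911,-.0085,.2138],[[.374,.072,.925],[-.027,.997,-.067],[-.927,0,.375]]),
([.042,.277,-.202,2.047,.641,.29,-.78],[.6603,-.0104,.2359],[[.56,.075,.825],[-.041,.997,-.063],[-.828,.001,.561]])]
def Rz(a):c,s=np.cos(a),np.sin(a);return np.array([[c,-s,0],[s,c,0],[0,0,1]])
def Ry(a):c,s=np.cos(a),np.sin(a);return np.array([[c,0,s],[0,1,0],[-s,0,c]])
def fk(q,prm,sg):
    d1,L1,L2,L3,a1,b1,a3,b3,a5,b5,off1=prm[:11]
    q=np.array(q)*sg
    T=Rz(q[0]+off1);p=T@[a1,b1,d1];T=T@Ry(q[1]);T=T@Rz(q[2]);p=p+T@[a3,b3,L1];T=T@Ry(q[3]);T=T@Rz(q[4]);p=p+T@[a5,b5,L2];T=T@Ry(q[5]);T=T@Rz(q[6]);p=p+T@[0,0,L3]
    return p,T
def fit():
    best=None
    for s in itertools.product([1,-1],repeat=4):
        sg=np.array([s[0],1,s[1],1,s[2],1,s[3]])
        def f(v):
            r=[];C=R.from_rotvec(v[11:14]).as_matrix()
            for q,p,Rr in D:
                pp,T=fk(q,v,sg);r+=list(pp-p);r+=list((T@C-np.array(Rr)).ravel()*.3)
            return np.array(r)
        for w in ([0,-np.pi/2,0],[np.pi/2*.7,-1.2,.5],):
            x0=np.r_[.36,.42,.4,.25,0,0,0,0,0,0,0,w]
            o=least_squares(f,x0)
            if best is None or o.cost<best[0]: best=(o.cost,sg,o.x,np.abs(f(o.x).reshape(-1,12)[:,:3]).max(),np.abs(f(o.x).reshape(-1,12)[:,3:]).max()/.3)
    return best
if __name__=="__main__":
    b=fit();print(b);import pickle;pickle.dump(b,open("kin.pkl","wb"))
E
python3 kin.py
```

```text
(np.float64(1.0454266725380493e-06), array([-1,  1, -1,  1, -1,  1, -1]), array([ 2.87563484e-01,  5.41728238e-01,  4.73106310e-01,  3.02108681e-01,
       -5.35643805e-05, -3.05778950e-02, -4.02783398e-04, -3.05457214e-02,
        4.76099072e-04, -1.03072921e-03,  4.04253995e-05, -7.23006166e-05,
       -1.57079091e+00,  1.40282249e-04]), np.float64(0.00037463110455765447), np.float64(0.0010913707535984973))
```

```bash
cat >> kin.py <<'E'
lo=np.array([-2.96,-.34,-1.41,.24,-1.37,.17,-2.96]);hi=np.array([2.96,2.1,1.46,2.44,4.51,1.92,2.96])
import pickle
def ik(pos,T,q0,m=.06):
    b=pickle.load(open("kin.pkl","rb"));sg,prm=b[1],b[2];C=R.from_rotvec(prm[11:14]).as_matrix()
    def f(q):
        p,Q=fk(q,prm,sg);return np.r_[(p-pos)*10,R.from_matrix(T.T@(Q@C)).as_rotvec()*3,.003*(q-q0)]
    o=least_squares(f,np.clip(q0,lo+m+.001,hi-m-.001),bounds=(lo+m,hi-m))
    p,Q=fk(o.x,prm,sg);return o.x,np.linalg.norm(p-pos),np.degrees(np.linalg.norm(R.from_matrix(T.T@(Q@C)).as_rotvec()))
E
python3 - <<'E'
from kin import *
q0=np.array(D[-1][0])
for lx in (.544,.575):
 for lz in (.065,.10):
  for yaw in (-4.4,20,-25,40,-45):
   out=[]
   for a in (38,42,46,50):
    p,T=goal(*g(a,lz,yaw,L=np.array([lx,0,0])))
    best=min((ik(p,T,s) for s in (q0,np.array([-.5,.3,.6,2,-.6,.4,.6]))),key=lambda r:r[1]*100+r[2])
    out.append((round(best[1]*1000),round(best[2],1)))
   print(lx,lz,yaw,out)
E
```

```text
0.544 0.065 -4.4 [(0, np.float64(0.0)), (0, np.float64(0.0)), (0, np.float64(0.0)), (0, np.float64(0.0))]
0.544 0.065 20 [(0, np.float64(0.0)), (0, np.float64(0.0)), (0, np.float64(0.0)), (2, np.float64(0.4))]
0.544 0.065 -25 [(0, np.float64(0.0)), (0, np.float64(0.0)), (0, np.float64(0.0)), (0, np.float64(0.0))]
0.544 0.065 40 [(0, np.float64(0.0)), (0, np.float64(0.0)), (0, np.float64(0.0)), (0, np.float64(0.0))]
0.544 0.065 -45 [(0, np.float64(0.0)), (0, np.float64(0.0)), (0, np.float64(0.0)), (0, np.float64(0.0))]
0.544 0.1 -4.4 [(0, np.float64(0.0)), (0, np.float64(0.0)), (0, np.float64(0.0)), (0, np.float64(0.0))]
0.544 0.1 20 [(0, np.float64(0.0)), (0, np.float64(0.0)), (1, np.float64(0.5)), (8, np.float64(2.9))]
0.544 0.1 -25 [(0, np.float64(0.0)), (0, np.float64(0.0)), (0, np.float64(0.0)), (0, np.float64(0.0))]
0.544 0.1 40 [(0, np.float64(0.0)), (0, np.float64(0.0)), (0, np.float64(0.0)), (0, np.float64(0.0))]
0.544 0.1 -45 [(0, np.float64(0.0)), (0, np.float64(0.0)), (0, np.float64(0.0)), (0, np.float64(0.0))]
0.575 0.065 -4.4 [(0, np.float64(0.0)), (0, np.float64(0.0)), 
[... 275 characters left out ...]
.float64(0.0)), (0, np.float64(0.0)), (0, np.float64(0.0)), (0, np.float64(0.0))]
0.575 0.065 -45 [(0, np.float64(0.0)), (0, np.float64(0.0)), (0, np.float64(0.0)), (0, np.float64(0.0))]
0.575 0.1 -4.4 [(0, np.float64(0.0)), (0, np.float64(0.0)), (0, np.float64(0.0)), (0, np.float64(0.0))]
0.575 0.1 20 [(0, np.float64(0.0)), (0, np.float64(0.0)), (0, np.float64(0.0)), (6, np.float64(1.2))]
0.575 0.1 -25 [(0, np.float64(0.0)), (0, np.float64(0.0)), (0, np.float64(0.0)), (0, np.float64(0.0))]
0.575 0.1 40 [(0, np.float64(0.0)), (0, np.float64(0.0)), (0, np.float64(0.0)), (0, np.float64(0.0))]
0.575 0.1 -45 [(0, np.float64(0.0)), (0, np.float64(0.0)), (0, np.float64(0.0)), (0, np.float64(0.0))]
```

Kinematically reachable, so I'll continue in gentle steps.

Emit:
arm_command --deltas '[[[-0.005, 0, -0.002], [0, -1.5, 0], 0], [[-0.01, 0.001, -0.004], [0, -3, 0], 0], [[-0.016, 0.001, -0.007], [0, -4.5, 0], 0], [[-0.021, 0.001, -0.01], [0, -6, 0], 0], [[-0.027, 0.001, -0.0125], [0, -7.9, 0], 0], [[-0.027, 0.001, -0.0125], [0, -7.9, 0], 0], [[-0.027, 0.001, -0.0125], [0, -7.9, 0], 0], [[-0.027, 0.001, -0.0125], [0, -7.9, 0], 0], [[-0.027, 0.001, -0.0125], [0, -7.9, 0], 0]]'

```text
time_s: 10.07
position: [0.6345, -0.008, 0.2511]
eef_rot: [0.913, 0.016, 0.406, -0.034]
contact_force: [0.6, -0.3, -6.8]
width: 0.0126
```

```bash
python3 - <<'E'
from h import *
st()
s=snap(["side","scene"],"i")
crop(s["side"]["color"],260,120,190,150,4,"ci1.png")
for a,z in [(42,.065),(46,.065),(50,.065),(54,.065)]: p=g(a,z);delta(*goal(*p),a)
E
```

```text
t 10.07 p [ 0.6345 -0.008   0.2511] q [-0.099  0.195 -0.068  2.189  1.356  0.174 -1.525] w 0.0126 F [ 0.6 -0.3 -6.8]
[[ 0.668  0.076  0.74 ]
 [-0.05   0.997 -0.057]
 [-0.743  0.001  0.67 ]]
42 shift [ 0.0007  0.0001 -0.0001] turn [-0.01  0.07 -0.09] rows>= 0.0
46 shift [-0.0125  0.0001 -0.0059] turn [-0.01 -3.93 -0.09] rows>= 0.5
50 shift [-0.0253  0.0001 -0.0126] turn [-0.01 -7.93 -0.09] rows>= 1.1
54 shift [-0.0376  0.0001 -0.0202] turn [ -0.02 -11.93  -0.09] rows>= 1.7
```

View pics/ci1.png

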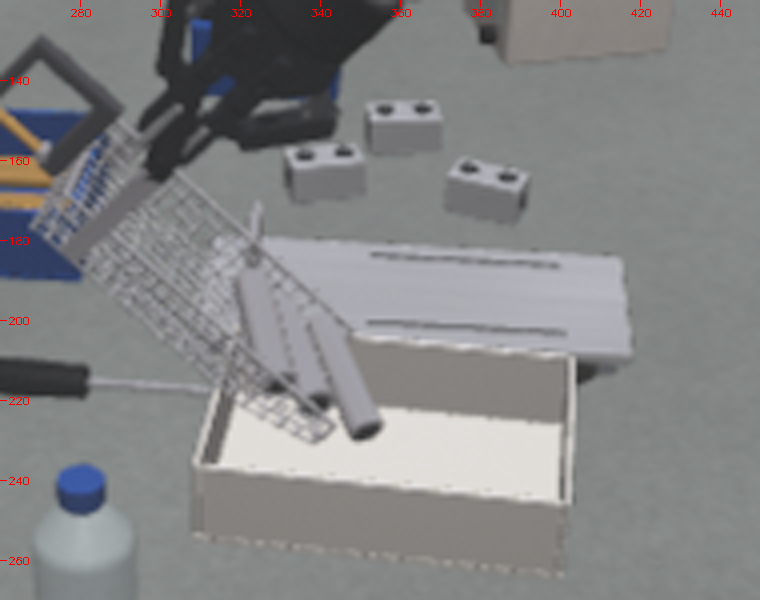

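The tubes are rolling out now, and one block has been knocked toward the left. I'll hold here.

Emit:
arm_command --deltas '[[[0, 0, 0], [0, 0, 0], 0], [[0, 0, 0], [0, 0, 0], 0], [[0, 0, 0], [0, 0, 0], 0], [[0, 0, 0], [0, 0, 0], 0], [[0, 0, 0], [0, 0, 0], 0], [[0, 0, 0], [0, 0, 0], 0], [[0, 0, 0], [0, 0, 0], 0], [[0, 0, 0], [0, 0, 0], 0]]'

```text
time_s: 10.83
position: [0.6338, -0.0079, 0.251]
eef_rot: [0.913, 0.016, 0.406, -0.034]
contact_force: [-0.1, 0.0, -6.7]
width: 0.0123
```

```bash
python3 - <<'E'
from h import *
st()
s=snap(["side","scene"],"j")
crop(s["side"]["color"],260,120,190,150,4,"cj1.png")
E
```

```text
t 10.83 p [ 0.6338 -0.0079  0.251 ] q [-0.1    0.194 -0.067  2.19   1.36   0.174 -1.529] w 0.0123 F [-0.1  0.  -6.7]
[[ 0.668  0.075  0.74 ]
 [-0.05   0.997 -0.057]
 [-0.743  0.001  0.67 ]]
```

View pics/cj1.png

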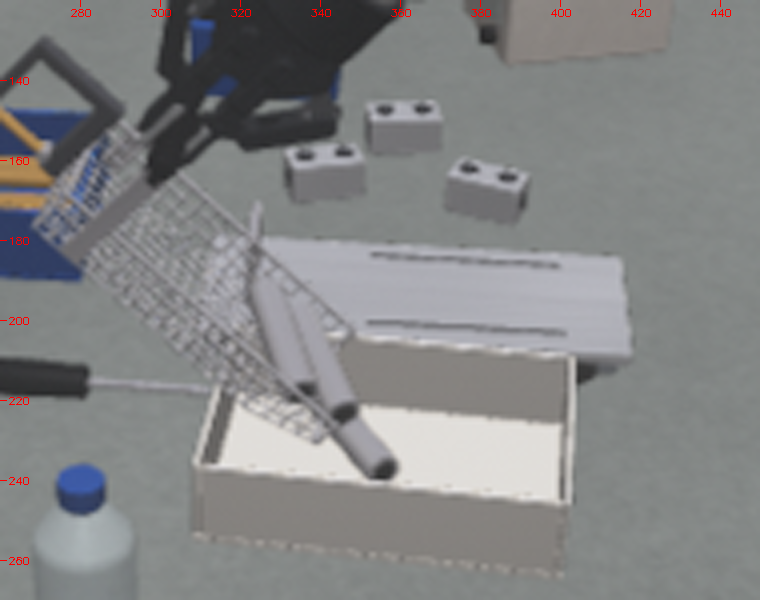

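Emit:
arm_command --deltas '[[[-0.006, 0, 0.007], [0, 0, 0], 0], [[-0.012, 0, 0.013], [0, 0, 0], 0], [[-0.018, 0, 0.02], [0, 0, 0], 0], [[-0.02, 0.001, 0.028], [0, 0, 0], 0], [[-0.022, 0.001, 0.034], [0, 0, 0], 0], [[-0.022, 0.001, 0.034], [0, 0, 0], 0], [[-0.022, 0.001, 0.034], [0, 0, 0], 0], [[-0.022, 0.001, 0.034], [0, 0, 0], 0]]'

```text
time_s: 11.6
position: [0.6438, -0.0081, 0.2894]
eef_rot: [0.913, 0.016, 0.407, -0.035]
contact_force: [-0.7, 1.1, -5.6]
width: 0.0121
```

```bash
python3 - <<'E'
from h import *
st()
s=snap(["side","scene"],"k")
crop(s["side"]["color"],260,120,190,150,4,"ck1.png")
E
```

```text
t 11.6 p [ 0.6438 -0.0081  0.2894] q [ 0.005  0.158 -0.177  2.125  0.926  0.231 -1.079] w 0.0121 F [-0.7  1.1 -5.6]
[[ 0.667  0.076  0.741]
 [-0.05   0.997 -0.057]
 [-0.743  0.     0.669]]
```

View pics/ck1.png

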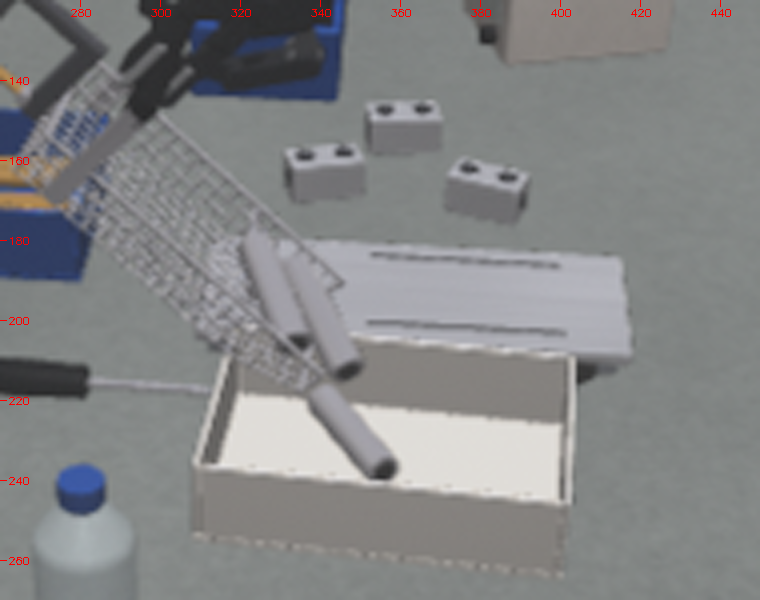

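Emit:
arm_command --deltas '[[[0, 0, 0], [0, 0, 0], 0], [[0, 0, 0], [0, 0, 0], 0], [[0, 0, 0], [0, -1.5, 0], 0], [[-0.004, 0, -0.002], [0, -3, 0], 0], [[-0.008, 0, -0.004], [0, -4.5, 0], 0], [[-0.008, 0, -0.004], [0, -4.5, 0], 0], [[-0.008, 0, -0.004], [0, -4.5, 0], 0], [[-0.008, 0, -0.004], [0, -4.5, 0], 0], [[-0.008, 0, -0.004], [0, -4.5, 0], 0]]'

```text
time_s: 12.45
position: [0.6364, -0.0069, 0.2937]
eef_rot: [0.928, 0.015, 0.37, -0.035]
contact_force: [0.1, -0.3, -3.9]
width: 0.0124
```

```bash
python3 - <<'E'
from h import *
st()
s=snap(["side","scene"],"l")
crop(s["side"]["color"],260,120,190,150,4,"cl1.png")
E
```

```text
t 12.45 p [ 0.6364 -0.0069  0.2937] q [-0.09   0.13  -0.087  2.193  1.466  0.19  -1.632] w 0.0124 F [ 0.1 -0.3 -3.9]
[[ 0.724  0.075  0.685]
 [-0.054  0.997 -0.053]
 [-0.687  0.002  0.726]]
```

View pics/cl1.png

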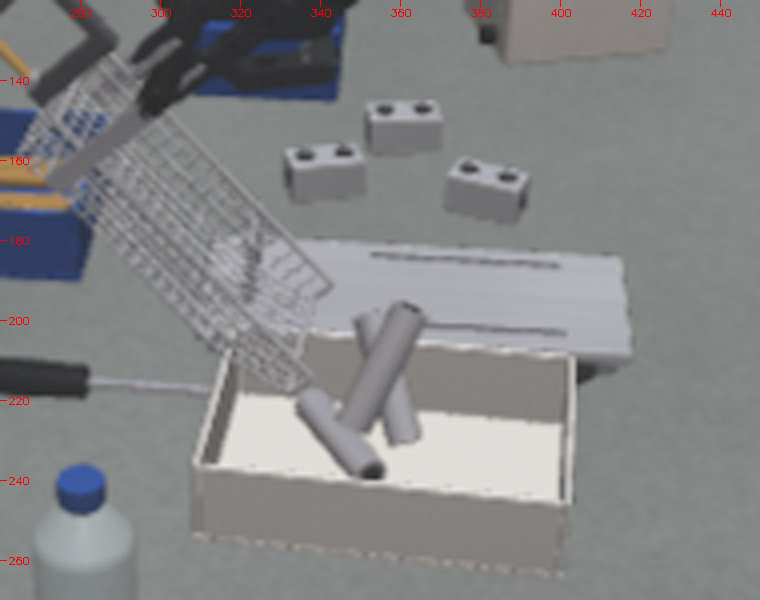

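All three are out and the force is down to 3.9 N, the empty basket. I'll raise it, level it, and check where the tubes settled.

```bash
python3 - <<'E'
from h import *
for a,x,z in [(46,.66,.33),(30,.69,.34),(15,.70,.34),(0,.70,.34)]: delta(*goal([x,-.01,z],-4.4,a),a)
E
```

```text
46 shift [-0.0138 -0.001   0.0429] turn [-0.01  0.57 -0.1 ] rows>= 1.1
30 shift [0.0013 0.0013 0.0723] turn [ 1.000e-02  1.657e+01 -1.000e-01] rows>= 2.3
15 shift [0.0092 0.002  0.0806] turn [ 2.000e-02  3.156e+01 -1.000e-01] rows>= 4.4
0 shift [0.0102 0.002  0.0818] turn [ 4.000e-02  4.656e+01 -1.000e-01] rows>= 6.5
```

Emit:
arm_command --deltas '[[[-0.005, 0, 0.014], [0, 0, 0], 0], [[-0.01, 0, 0.028], [0, 0, 0], 0], [[-0.014, 0, 0.043], [0, 0.5, 0], 0], [[-0.01, 0, 0.053], [0, 5, 0], 0], [[-0.005, 0, 0.063], [0, 11, 0], 0], [[0.001, 0.001, 0.072], [0, 16.5, 0], 0], [[0.005, 0.002, 0.076], [0, 23, 0], 0], [[0.009, 0.002, 0.08], [0, 30, 0], 0], [[0.01, 0.002, 0.081], [0, 36, 0], 0], [[0.01, 0.002, 0.082], [0, 42, 0], 0], [[0.01, 0.002, 0.082], [0, 46.5, 0], 0], [[0.01, 0.002, 0.082], [0, 46.5, 0], 0], [[0.01, 0.002, 0.082], [0, 46.5, 0], 0]]'

```text
time_s: 13.63
position: [0.7011, -0.0103, 0.3443]
eef_rot: [0.707, 0.027, 0.706, -0.026]
contact_force: [-0.6, 0.8, -5.4]
width: 0.0126
```

```bash
python3 - <<'E'
from h import *
st()
s=snap(["side","scene","wrist"],"m")
crop(s["side"]["color"],260,120,190,150,4,"cm1.png")
crop(s["scene"]["color"],250,140,150,100,5,"cm2.png")
E
```

```text
t 13.63 p [ 0.7011 -0.0103  0.3443] q [ 0.129  0.483 -0.309  1.359  0.145  1.32  -0.258] w 0.0126 F [-0.6  0.8 -5.4]
[[ 0.002  0.076  0.997]
 [ 0.002  0.997 -0.076]
 [-1.     0.002  0.002]]
```

View pics/cm1.png

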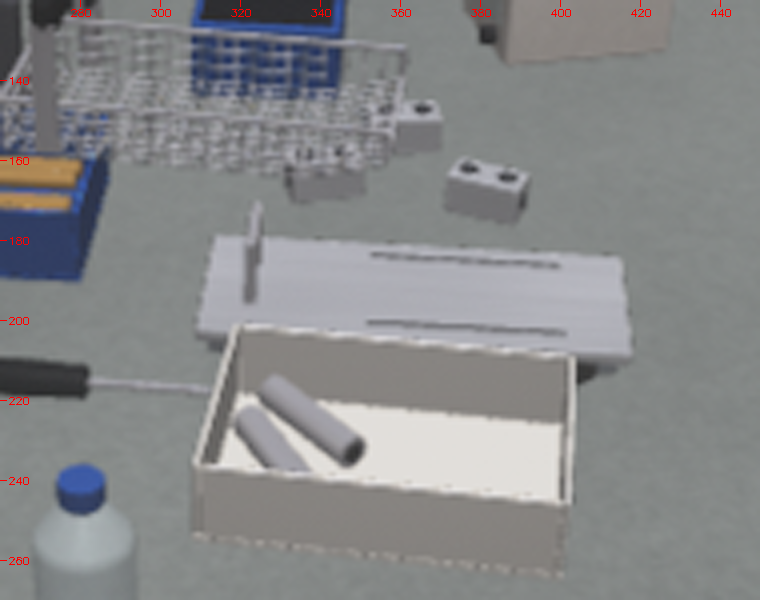

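View pics/cm2.png

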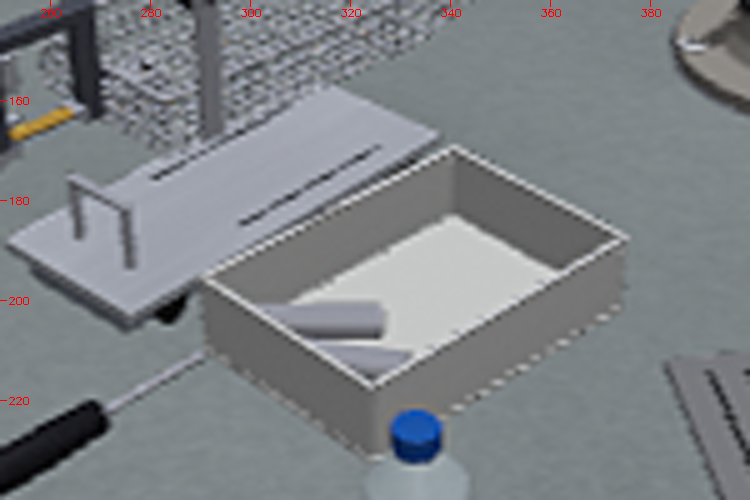

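View pics/wrist_m.png

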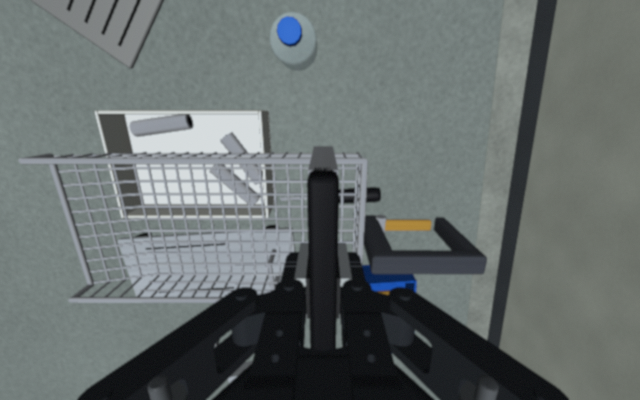

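```bash
python3 - <<'E'
from h import *
delta(*goal([.530,-.184,.30],-.6),"high");delta(*goal([.530,-.184,.185],-.6),"pre")
E
```

```text
high shift [ 0.0397 -0.1865 -0.1557] turn [-3.69  0.19 -0.05] rows>= 5.9
pre shift [ 0.1547 -0.1866 -0.1561] turn [-3.69  0.19 -0.05] rows>= 6.9
```

Emit:
arm_command --deltas '[[[0.004, -0.015, -0.013], [-0.4, 0, 0], 0], [[0.01, -0.04, -0.033], [-0.9, 0, 0], 0], [[0.016, -0.067, -0.056], [-1.4, 0, 0], 0], [[0.022, -0.094, -0.079], [-2, 0, 0], 0], [[0.028, -0.121, -0.102], [-2.6, 0, 0], 0], [[0.033, -0.148, -0.124], [-3.1, 0.1, 0], 0], [[0.037, -0.17, -0.142], [-3.5, 0.2, 0], 0], [[0.04, -0.183, -0.153], [-3.7, 0.2, 0], 0], [[0.04, -0.1865, -0.156], [-3.7, 0.2, 0], 0], [[0.055, -0.1865, -0.156], [-3.7, 0.2, 0], 0], [[0.08, -0.1865, -0.156], [-3.7, 0.2, 0], 0], [[0.105, -0.1865, -0.156], [-3.7, 0.2, 0], 0], [[0.13, -0.1865, -0.156], [-3.7, 0.2, 0], 0], [[0.15, -0.1865, -0.156], [-3.7, 0.2, 0], 0], [[0.155, -0.1865, -0.156], [-3.7, 0.2, 0], 0], [[0.155, -0.1865, -0.156], [-3.7, 0.2, 0], 0], [[0.155, -0.1865, -0.156], [-3.7, 0.2, 0], 0]]'

```text
time_s: 15.2
position: [0.531, -0.1837, 0.1922]
eef_rot: [0.707, 0.004, 0.707, -0.003]
contact_force: [0.4, 0.3, -4.3]
width: 0.0123
```

```bash
python3 - <<'E'
from h import *
st()
s=snap(["side","scene","wrist"],"n")
crop(s["side"]["color"],290,90,150,120,5,"cn1.png")
crop(s["scene"]["color"],230,120,150,100,5,"cn2.png")
crop(s["wrist"]["color"],240,120,260,160,3,"cn3.png")
E
```

```text
t 15.2 p [ 0.531  -0.1837  0.1922] q [ 0.441  0.379 -0.273  1.878  0.127  0.902  0.098] w 0.0123 F [ 0.4  0.3 -4.3]
[[ 0.    0.01  1.  ]
 [ 0.    1.   -0.01]
 [-1.    0.    0.  ]]
```

View pics/cn1.png

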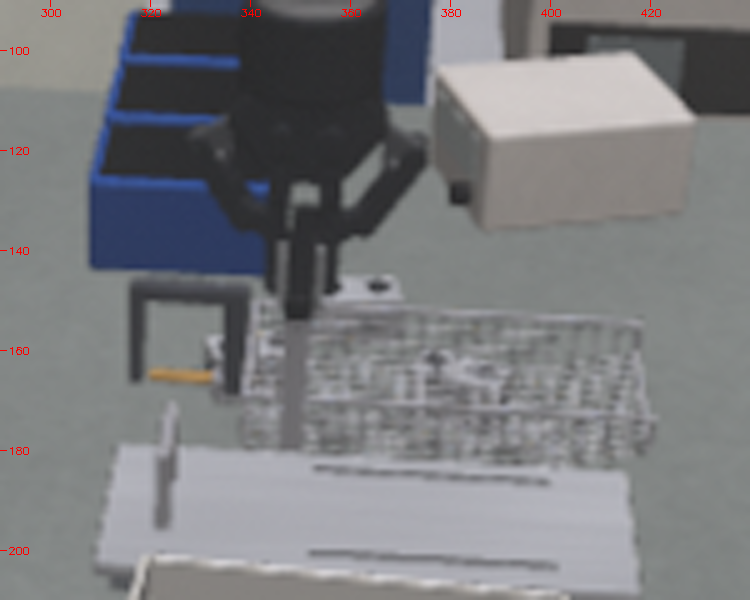

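View pics/cn2.png

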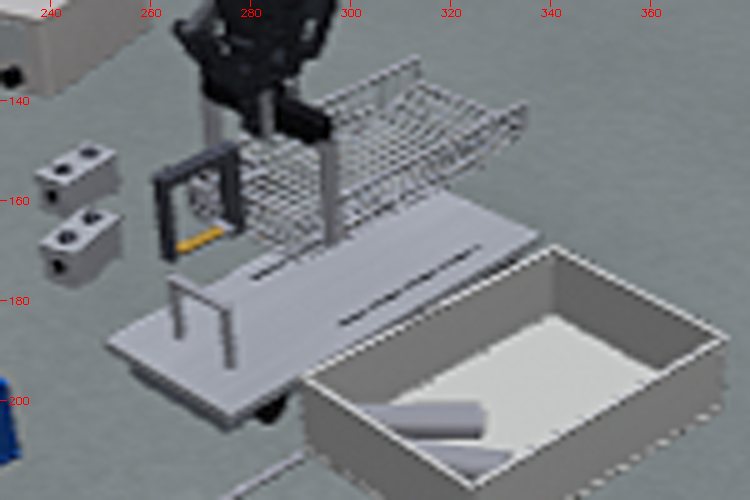

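View pics/cn3.png

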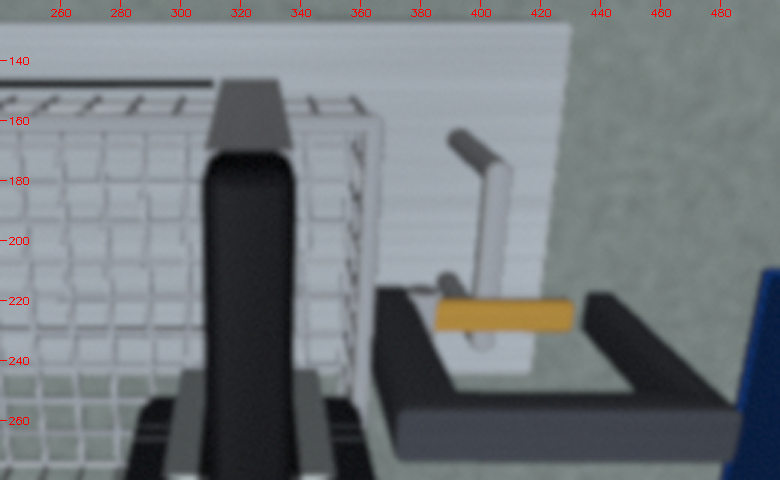

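```bash
python3 - <<'E'
from h import *
c,_=load("n");W,S,D=c["wrist"],c["scene"],c["side"]
print("W",[onz(W,p,.081).round(4) for p in [(404.5,175),(400.5,236)]])
print("D",[onz(D,p,.081).round(4) for p in [(325,170.5),(323,179.3)]])
print("S",[onz(S,p,.081).round(4) for p in [(265,175.3),(276,181.7)]])
e=np.array([.603,-.184,.081])
for n,k in c.items(): print(n,proj(k,[e+[0,-.026,0],e+[0,.026,0]]).round(1))
from plant import get_obs
h=np.array([.531,-.1837,.1855])
# gate
gz=h[2]-.041-.031
print("gate W",[onz(W,p,gz).round(4) for p in [(385,224.5),(430.5,224.5)]], "throat exp",h+[.068,0,-.041])
for n,k in c.items(): print(n,"gate exp",proj(k,[h+[.042,0,-.072],h+[.086,0,-.072]]).round(1),"bar ends",proj(k,[h+[0,.055,.011],h+[0,-.055,.011]]).round(1))
E
```

```text
W [array([ 0.6003, -0.157 ,  0.081 ]), array([ 0.6015, -0.2145,  0.081 ])]
D [array([ 0.6009, -0.2162,  0.081 ]), array([ 0.6029, -0.1665,  0.081 ])]
S [array([ 0.6055, -0.2029,  0.081 ]), array([ 0.6073, -0.1465,  0.081 ])]
side [[324.1 171.5]
 [322.7 180.9]]
scene [[264.2 174.3]
 [274.6 179.9]]
wrist [[402.6 231.6]
 [407.6 176.1]]
gate W [array([ 0.5787, -0.1882,  0.1135]), array([ 0.6141, -0.1886,  0.1135])] throat exp [ 0.599  -0.1837  0.1445]
side gate exp [[334.2 166.7]
 [318.6 166. ]] bar ends [[349.8 150.2]
 [351.  131.9]]
scene gate exp [[275.4 165. ]
 [265.2 170.3]] bar ends [[294.9 143.1]
 [271.8 132.9]]
wrist gate exp [[378.  219.2]
 [435.  218.6]] bar ends [[323.2 176.9]
 [325.2 369.7]]
```

Emit:
arm_command --deltas '[[[0.008, 0.001, -0.002], [0, 0, 0], 0], [[0.018, 0.001, -0.002], [0, 0, 0], 0], [[0.024, 0.001, -0.002], [0, 0, 0], 0], [[0.03, 0.001, -0.002], [0, 0, 0], 0], [[0.036, 0.001, -0.002], [0, 0, 0], 0], [[0.042, 0.001, -0.002], [0, 0, 0], 0], [[0.045, 0.001, -0.002], [0, 0, 0], 0], [[0.045, 0.001, -0.002], [0, 0, 0], 0]]'

```text
time_s: 16.02
position: [0.5282, -0.1829, 0.1452]
eef_rot: [0.706, 0.004, 0.708, -0.003]
contact_force: [-0.8, -0.3, -2.1]
width: 0.0122
```

```bash
python3 - <<'E'
from h import *
st()
s=snap(["side","scene","wrist"],"o")
crop(s["side"]["color"],290,90,150,120,5,"co1.png")
crop(s["scene"]["color"],230,120,150,100,5,"co2.png")
crop(s["wrist"]["color"],240,120,260,160,3,"co3.png")
E
```

```text
t 16.02 p [ 0.5282 -0.1829  0.1452] q [ 0.43   0.437 -0.263  1.919  0.152  0.808  0.075] w 0.0122 F [-0.8 -0.3 -2.1]
[[-0.003  0.011  1.   ]
 [ 0.001  1.    -0.011]
 [-1.     0.001 -0.003]]
```

View pics/co1.png

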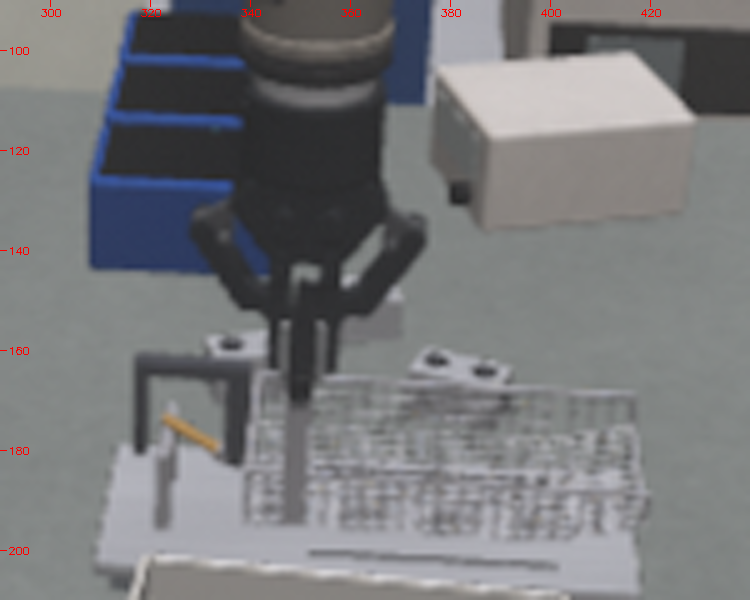

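View pics/co2.png

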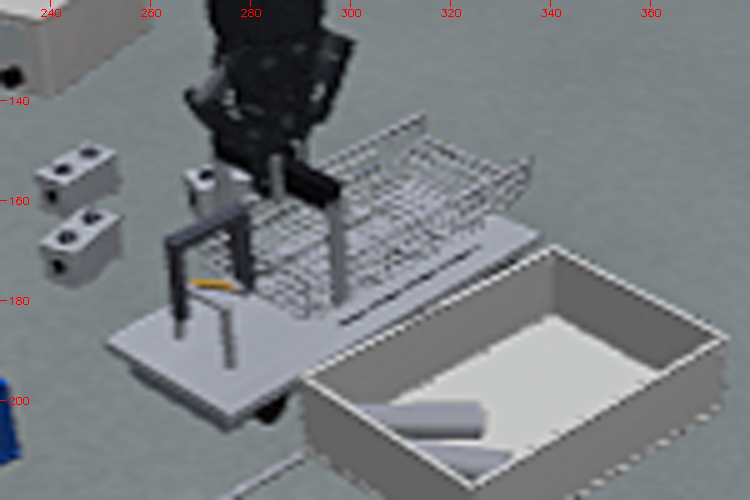

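View pics/co3.png

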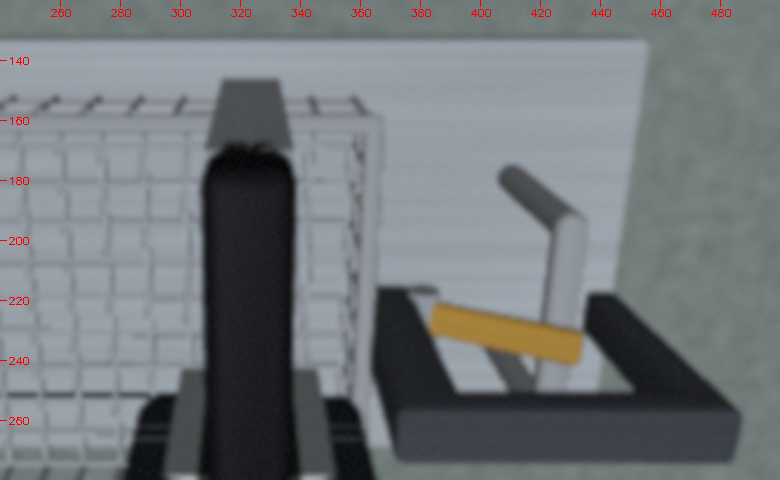

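The bar is lifting the gate inside the U (gate raised at (325–335, 173–179) in the side view). I'll press on down.

Emit:
arm_command --deltas '[[[0.006, 0, 0], [0, 0, 0], 0], [[0.012, 0, 0], [0, 0, 0], 0], [[0.017, 0, 0], [0, 0, 0], 0], [[0.02, 0, 0], [0, 0, 0], 0], [[0.022, 0, 0], [0, 0, 0], 0], [[0.023, 0, 0], [0, 0, 0], 0], [[0.023, 0, 0], [0, 0, 0], 0], [[0.023, 0, 0], [0, 0, 0], 0]]'

```text
time_s: 16.83
position: [0.5273, -0.1827, 0.1228]
eef_rot: [0.706, 0.004, 0.709, -0.003]
contact_force: [-5.7, 1.5, 4.9]
width: 0.0127
```

```bash
python3 - <<'E'
from h import *
st()
s=snap(["side","scene","wrist"],"p")
crop(s["side"]["color"],290,90,150,120,5,"cp1.png")
crop(s["scene"]["color"],230,120,150,100,5,"cp2.png")
crop(s["wrist"]["color"],240,120,260,160,3,"cp3.png")
E
```

```text
t 16.83 p [ 0.5273 -0.1827  0.1228] q [ 0.424  0.467 -0.256  1.934  0.165  0.765  0.064] w 0.0127 F [-5.7  1.5  4.9]
[[-0.004  0.011  1.   ]
 [ 0.001  1.    -0.011]
 [-1.     0.001 -0.004]]
```

View pics/cp1.png

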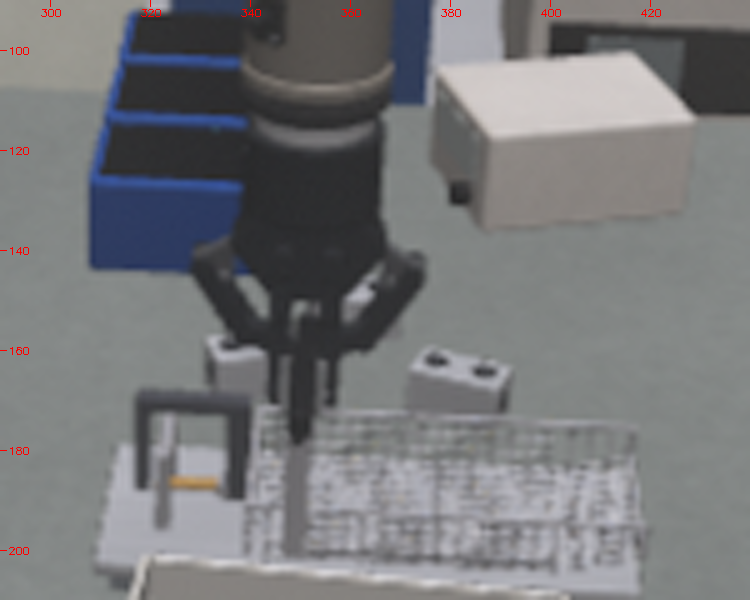

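View pics/cp2.png

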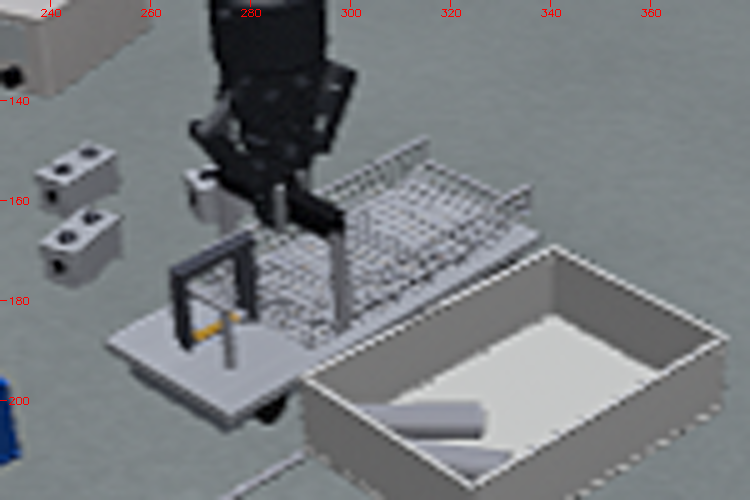

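View pics/cp3.png

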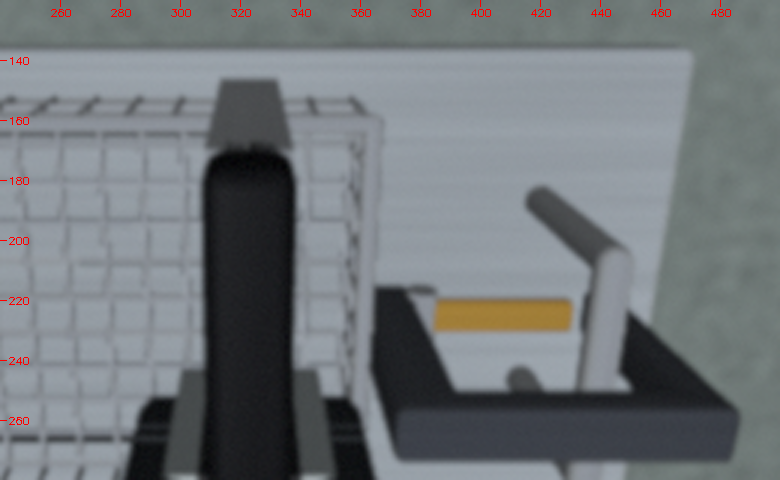

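The gate is shut under the bar and the basket is seated (about 9 N on the bed). I'll nudge it forward to relax the side load, open and retreat.

Emit:
arm_command --deltas '[[[0, 0, 0.002], [0, 0, 0], 0], [[0, 0, 0.005], [0, 0, 0], 0], [[0, 0, 0.005], [0, 0, 0], 0], [[0, 0, 0.005], [0, 0, 0], 0], [[0, 0, 0.005], [0, 0, 0], 0.042], [[0, 0, 0.005], [0, 0, 0], 0.042], [[0, 0, 0.005], [0, 0, 0], 0.042], [[0, 0, 0.005], [0, 0, 0], 0.042], [[0, 0, 0.005], [0, 0, 0], 0.042]]'

```text
time_s: 17.73
position: [0.5334, -0.1831, 0.1228]
eef_rot: [0.706, 0.004, 0.708, -0.003]
contact_force: [-0.1, -0.4, 0.5]
width: 0.0422
```

```bash
python3 - <<'E'
from h import *
st()
s=snap(["wrist"],"q")
E
```

```text
t 17.73 p [ 0.5334 -0.1831  0.1228] q [ 0.421  0.474 -0.255  1.922  0.166  0.768  0.062] w 0.0422 F [-0.1 -0.4  0.5]
[[-0.002  0.011  1.   ]
 [ 0.001  1.    -0.011]
 [-1.     0.001 -0.002]]
```

View pics/wrist_q.png

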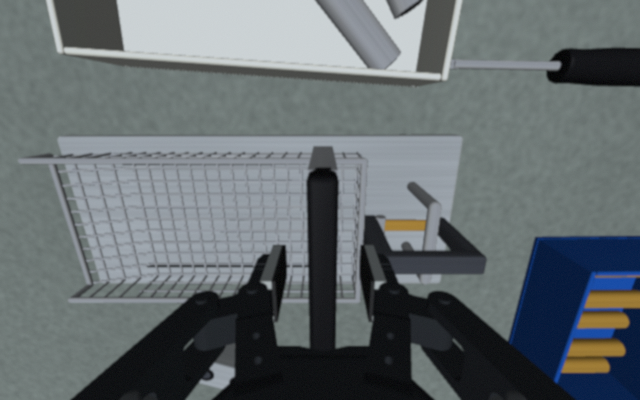

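```bash
python3 - <<'E'
from h import *
delta(*goal([.533,-.184,.25],-.6),"up");delta(*goal([.52,-.43,.30],0),"view")
E
```

```text
up shift [-0.1332 -0.0008 -0.0006] turn [-0.02 -0.11 -0.06] rows>= 3.2
view shift [-0.1834 -0.2469 -0.0111] turn [-0.62 -0.11 -0.06] rows>= 7.4
```

Emit:
arm_command --deltas '[[[-0.015, 0, 0], [0, 0, 0], 0.042], [[-0.04, 0, 0], [0, 0, 0], 0.042], [[-0.08, 0, 0], [0, 0, 0], 0.042], [[-0.12, 0, 0], [0, 0, 0], 0.06], [[-0.15, -0.02, -0.003], [0, 0, 0], 0.06], [[-0.183, -0.247, -0.011], [-0.6, 0, 0], 0.06], [[-0.183, -0.247, -0.011], [-0.6, 0, 0], 0.06], [[-0.183, -0.247, -0.011], [-0.6, 0, 0], 0.06], [[-0.183, -0.247, -0.011], [-0.6, 0, 0], 0.06], [[-0.183, -0.247, -0.011], [-0.6, 0, 0], 0.06], [[-0.183, -0.247, -0.011], [-0.6, 0, 0], 0.06], [[-0.183, -0.247, -0.011], [-0.6, 0, 0], 0.06], [[-0.183, -0.247, -0.011], [-0.6, 0, 0], 0.06]]'

```text
time_s: 18.87
position: [0.5192, -0.4315, 0.305]
eef_rot: [0.706, 0.002, 0.708, -0.001]
contact_force: [0.9, 1.4, 0.5]
width: 0.0601
```

```bash
python3 - <<'E'
from h import *
st()
s=snap(["wrist","side","scene"],"r")
crop(s["side"]["color"],290,120,150,120,5,"cr1.png")
E
```

```text
t 18.87 p [ 0.5192 -0.4315  0.305 ] q [ 0.723  0.45  -0.174  1.486  0.081  1.216  0.534] w 0.0601 F [0.9 1.4 0.5]
[[-0.003  0.003  1.   ]
 [ 0.001  1.    -0.003]
 [-1.     0.001 -0.003]]
```

View pics/wrist_r.png

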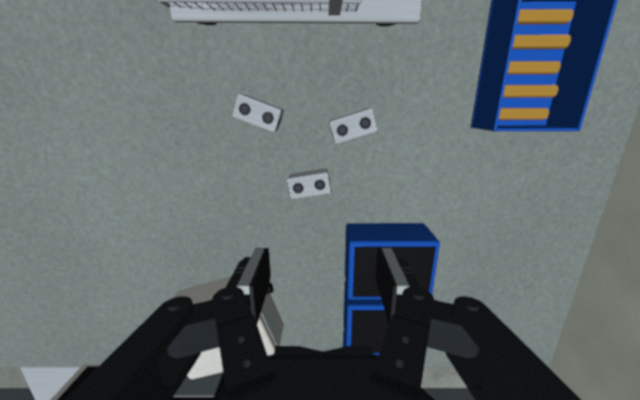

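View pics/cr1.png

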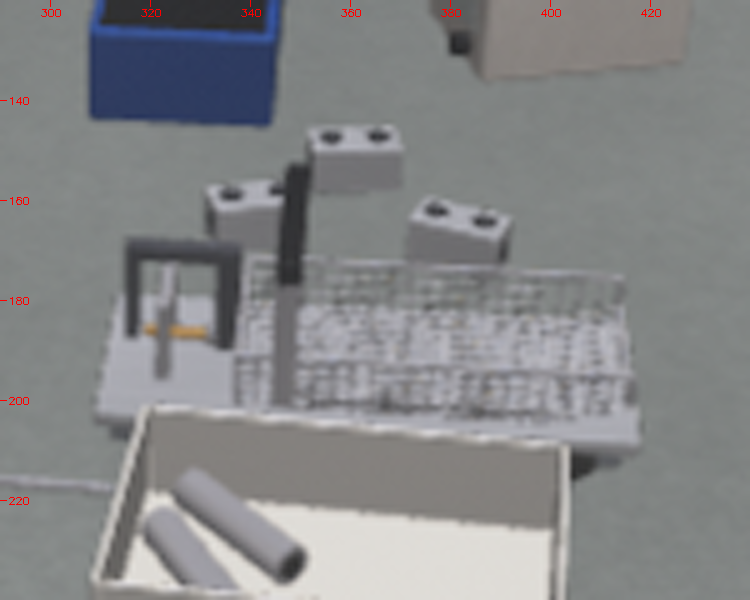

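The basket is clipped and flat with the gate shut. The wrist view shows three blocks near (257,112), (353,125) and (309,184); I'll measure those closer.

```bash
python3 - <<'E'
from h import *
_,d=load("r")
crop(d["wrist"]["color"],225,85,165,125,4,"cr2.png")
E
```

```text
(no output)
```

View pics/cr2.png

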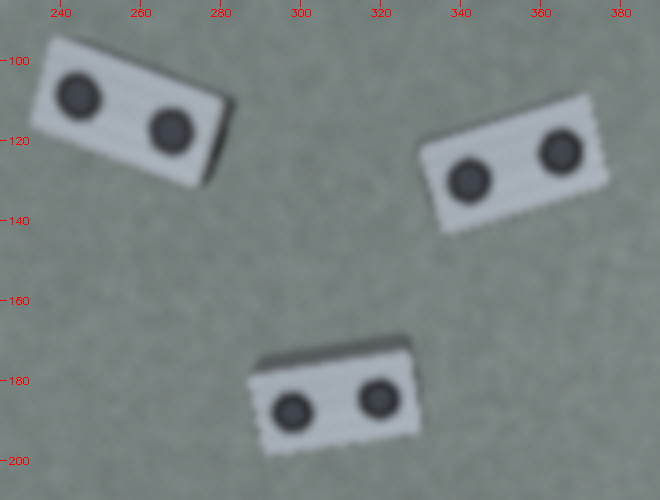

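```bash
cat > blk.py <<'E'
from h import *
def blk(W,c,z=.034):
    P=np.array([onz(W,p,z)[:2] for p in c]); ctr=P.mean(0)
    u=(P[1]-P[0])+(P[2]-P[3]); yaw=np.degrees(np.arctan2(u[1],u[0]))
    print(ctr.round(4),"yaw",yaw.round(1),"len",np.linalg.norm(u).round(4)/2,"wid",(np.linalg.norm(P[3]-P[0])+np.linalg.norm(P[2]-P[1])).round(4)/2)
    return ctr,yaw
E
python3 - <<'E'
from blk import *
from kin import ik
c,_=load("r");W=c["wrist"]
q=np.array([.72,.45,-.17,1.5,.08,1.2,1.5])
for k in ([(238,94.5),(281,109),(275,131.5),(232.5,117)],[(330,122),(372,108.5),(377,130),(336,143)],[(287,179),(327.5,173),(330.5,193),(291.5,198.5)]):
    ctr,yaw=blk(W,k)
    for z in (.2,.024):
        G=goal([*ctr,z],yaw+90); delta(*G,z); print(ik(*G,q))
G=goal([.47,-.183,.06],89.4);print(ik(*G,q))
G=goal([.41,-.183,.06],89.4);print(ik(*G,q))
E
```

```text
[ 0.429  -0.3574] yaw -18.5 len 0.0589 wid 0.03045
0.2 shift [ 0.0996  0.0706 -0.0912] turn [-7.132e+01 -4.000e-02 -2.100e-01] rows>= 10.0
(array([ 0.78350394,  0.35473343, -0.24818309,  1.87429546,  0.10697952,
        0.92520722,  1.73282094]), np.float64(1.356399472722204e-07), np.float64(4.2603383700818614e-05))
0.024 shift [ 0.2756  0.0702 -0.0908] turn [-7.132e+01 -4.000e-02 -2.100e-01] rows>= 10.0
(array([ 0.75545699,  0.61057222, -0.22123869,  1.97367076,  0.23118504,
        0.58106621,  1.62608959]), np.float64(2.0835019282610357e-07), np.float64(6.648815273208066e-05))
[ 0.5593 -0.3744] yaw 17.2 len 0.0584 wid 0.0292
0.2 shift [0.0992 0.0532 0.0391] turn [-1.0707e+02  3.0000e-02 -2.3000e-01] rows>= 15.0
(array([ 0.76445752,  0.54939568, -0.38326293,  1.58613095,  0.2269207 ,
        1.05019575,  2.18985799]), np.float64(1.0074100961303985e-07), np.float64(5.246457207190777e-05))
0.024 shift [0.2752 0.0528 0.0395] turn [-1.0707e+02  3.0000e-02 -2.3000e-01] rows>= 15.0
(array([ 0.75132041,  0.76152582, -0.36613852,  1.67873012,  0.36301143,
        0.76902513,  2.08510509]),
[... 310 characters left out ...]
7]), np.float64(1.194545473218529e-07), np.float64(5.7863289881302296e-05))
0.024 shift [ 0.2752 -0.0315 -0.0228] turn [-9.825e+01  1.000e-02 -2.200e-01] rows>= 13.7
(array([ 0.88245612,  0.76022707, -0.331182  ,  1.67124625,  0.32917971,
        0.76540061,  2.1138516 ]), np.float64(1.3466991222549375e-07), np.float64(6.130453506818642e-05))
(array([ 0.52051371,  0.49932083, -0.33508046,  2.08340012,  0.28209293,
        0.60108579,  1.5495656 ]), np.float64(2.3716024157450993e-07), np.float64(7.226663164097942e-05))
(array([ 0.57077355,  0.43569987, -0.34328101,  2.20733678,  0.28063552,
        0.5383788 ,  1.57516194]), np.float64(2.73033962651148e-07), np.float64(8.088348718536257e-05))
```

```bash
python3 - <<'E'
from h import *
delta(*goal([.4214,-.3549,.12],71.5),"pre")
E
```

```text
pre shift [ 0.1796  0.0729 -0.0986] turn [-7.137e+01 -4.000e-02 -2.100e-01] rows>= 10.0
```

Emit:
arm_command --deltas '[[[0.18, 0.073, -0.0986], [-71.4, 0, -0.2], 0.06], [[0.18, 0.073, -0.0986], [-71.4, 0, -0.2], 0.06], [[0.18, 0.073, -0.0986], [-71.4, 0, -0.2], 0.06], [[0.18, 0.073, -0.0986], [-71.4, 0, -0.2], 0.06], [[0.18, 0.073, -0.0986], [-71.4, 0, -0.2], 0.06], [[0.18, 0.073, -0.0986], [-71.4, 0, -0.2], 0.06], [[0.18, 0.073, -0.0986], [-71.4, 0, -0.2], 0.06], [[0.18, 0.073, -0.0986], [-71.4, 0, -0.2], 0.06], [[0.18, 0.073, -0.0986], [-71.4, 0, -0.2], 0.06], [[0.18, 0.073, -0.0986], [-71.4, 0, -0.2], 0.06], [[0.18, 0.073, -0.0986], [-71.4, 0, -0.2], 0.06], [[0.18, 0.073, -0.0986], [-71.4, 0, -0.2], 0.06], [[0.18, 0.073, -0.0986], [-71.4, 0, -0.2], 0.06], [[0.18, 0.073, -0.0986], [-71.4, 0, -0.2], 0.06]]'

```text
time_s: 20.18
position: [0.4211, -0.3564, 0.1259]
eef_rot: [0.574, -0.412, 0.575, 0.412]
contact_force: [0.5, 0.1, 0.1]
width: 0.0599
```

```bash
python3 - <<'E'
from h import *
st()
s=snap(["wrist"],"s")
delta(*goal([.4214,-.3549,.024],71.5),"grasp")
E
```

```text
t 20.18 p [ 0.4211 -0.3564  0.1259] q [ 0.945  0.478 -0.45   1.94   0.289  0.786  1.576] w 0.0599 F [0.5 0.1 0.1]
[[-0.001 -0.947  0.321]
 [-0.002  0.321  0.947]
 [-1.    -0.    -0.002]]
grasp shift [0.0959 0.0002 0.0019] turn [-0.19 -0.11  0.  ] rows>= 2.3
```

View pics/wrist_s.png

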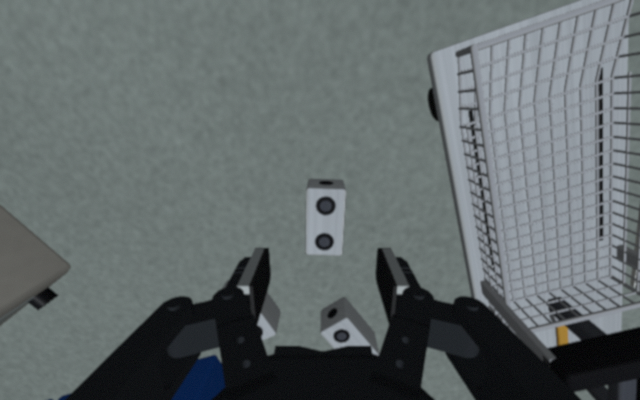

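Well aligned: the block at (325,220) sits centred between the fingers. I'll descend, grip and lift.

Emit:
arm_command --deltas '[[[0.035, 0, 0.001], [0, 0, 0], 0.06], [[0.07, 0, 0.002], [0, 0, 0], 0.06], [[0.09, 0, 0.002], [0, 0, 0], 0.06], [[0.096, 0, 0.002], [0, 0, 0], 0.06], [[0.096, 0, 0.002], [0, 0, 0], 0.06], [[0.096, 0, 0.002], [0, 0, 0], 0.02], [[0.096, 0, 0.002], [0, 0, 0], 0.02], [[0.096, 0, 0.002], [0, 0, 0], 0.02], [[0.096, 0, 0.002], [0, 0, 0], 0.02], [[0.096, 0, 0.002], [0, 0, 0], 0.02], [[0.08, 0, 0.002], [0, 0, 0], 0.02], [[0.04, 0, 0.002], [0, 0, 0], 0.02], [[0, 0, 0.002], [0, 0, 0], 0.02], [[-0.04, 0, 0.002], [0, 0, 0], 0.02], [[-0.055, 0, 0.002], [0, 0, 0], 0.02], [[-0.055, 0, 0.002], [0, 0, 0], 0.02]]' --grip_force 50

```text
time_s: 21.57
position: [0.4238, -0.3564, 0.1861]
eef_rot: [0.575, -0.416, 0.574, 0.409]
contact_force: [0.1, -0.5, -1.3]
width: 0.0311
```

```bash
python3 - <<'E'
from h import *
st()
s=snap(["wrist"],"t")
B=np.array([.533,-.183]);u=np.array([np.cos(np.radians(-.6)),np.sin(np.radians(-.6))])
for z in (.17,.063): delta(*goal([*(B-u*.063),z],89.4),"place %.3f"%z)
E
```

```text
t 21.57 p [ 0.4238 -0.3564  0.1861] q [ 0.976  0.398 -0.487  1.897  0.239  0.894  1.617] w 0.0311 F [ 0.1 -0.5 -1.3]
[[ 0.006 -0.947  0.32 ]
 [-0.008  0.32   0.948]
 [-1.    -0.008 -0.005]]
place 0.170 shift [0.0066 0.0104 0.1796] turn [-18.05  -0.27   0.23] rows>= 4.3
place 0.063 shift [0.1136 0.0109 0.18  ] turn [-18.05  -0.27   0.23] rows>= 5.1
```

View pics/wrist_t.png

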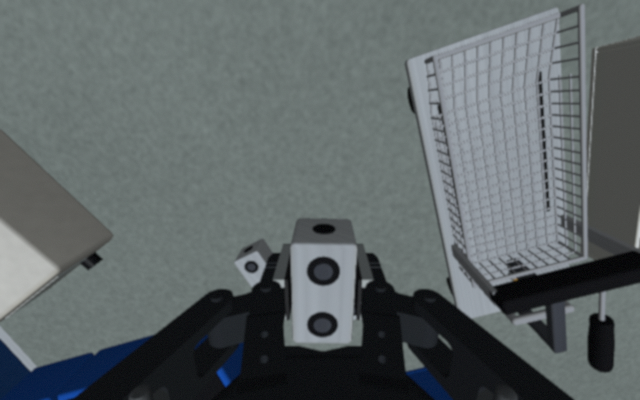

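Emit:
arm_command --deltas '[[[0.002, 0.002, 0.025], [-3, 0, 0], 0.02], [[0.004, 0.005, 0.06], [-7, 0, 0], 0.02], [[0.006, 0.008, 0.1], [-11, -0.1, 0.1], 0.02], [[0.0066, 0.009, 0.14], [-15, -0.2, 0.2], 0.02], [[0.0066, 0.0104, 0.17], [-18, -0.3, 0.2], 0.02], [[0.0066, 0.0104, 0.18], [-18, -0.3, 0.2], 0.02], [[0.0066, 0.0104, 0.18], [-18, -0.3, 0.2], 0.02], [[0.0066, 0.0104, 0.18], [-18, -0.3, 0.2], 0.02]]'

```text
time_s: 22.28
position: [0.4682, -0.1809, 0.1727]
eef_rot: [0.502, -0.495, 0.503, 0.5]
contact_force: [-0.0, -1.2, -1.3]
width: 0.0311
```

```bash
python3 - <<'E'
from h import *
st()
s=snap(["wrist","scene","side"],"u")
B=np.array([.533,-.183]);u=np.array([np.cos(np.radians(-.6)),np.sin(np.radians(-.6))])
for z in (.058,): delta(*goal([*(B-u*.063),z],89.4),"place %.3f"%z)
crop(s["scene"]["color"],230,100,150,110,5,"cu1.png")
E
```

```text
t 22.28 p [ 0.4682 -0.1809  0.1727] q [ 0.763  0.368 -0.62   2.006  0.275  0.857  1.551] w 0.0311 F [-0.  -1.2 -1.3]
[[-0.005 -1.     0.01 ]
 [ 0.004  0.01   1.   ]
 [-1.     0.005  0.004]]
place 0.058 shift [ 0.1092 -0.0023 -0.    ] turn [-0.19  0.22 -0.27] rows>= 2.6
```

View pics/wrist_u.png

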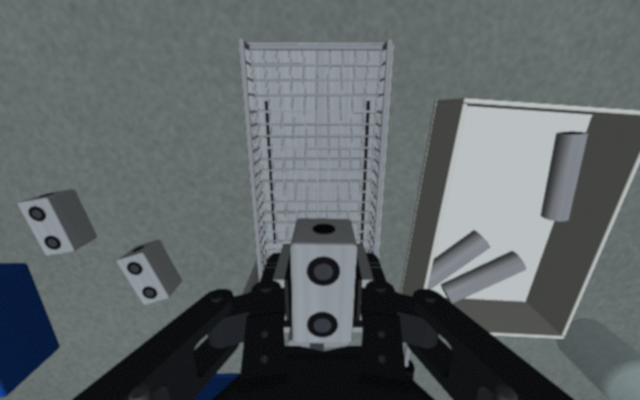

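View pics/cu1.png

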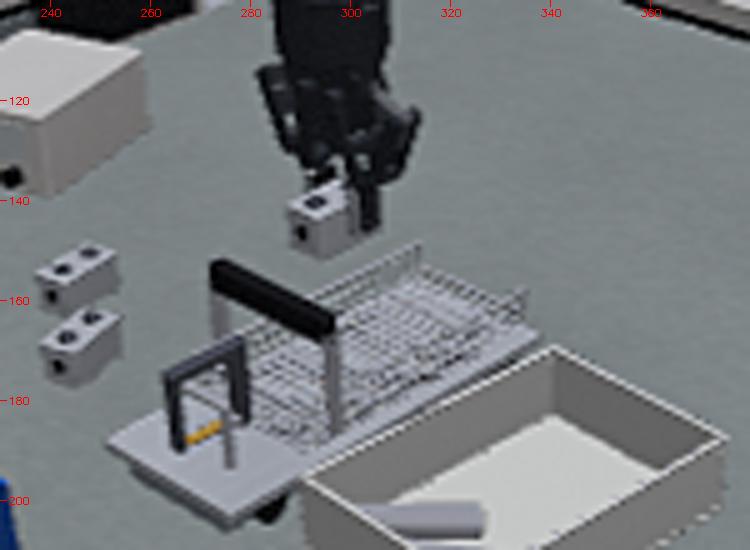

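All three tubes are clearly in the tray, and the block is centred over the basket. I'll lower and release it.

Emit:
arm_command --deltas '[[[0.03, -0.001, 0], [0, 0, 0], 0.02], [[0.06, -0.002, 0], [0, 0.2, -0.2], 0.02], [[0.085, -0.002, 0], [0, 0.2, -0.2], 0.02], [[0.1, -0.002, 0], [0, 0.2, -0.2], 0.02], [[0.109, -0.002, 0], [0, 0.2, -0.2], 0.02], [[0.109, -0.002, 0], [0, 0.2, -0.2], 0.02], [[0.109, -0.002, 0], [0, 0.2, -0.2], 0.045], [[0.109, -0.002, 0], [0, 0.2, -0.2], 0.045], [[0.109, -0.002, 0], [0, 0.2, -0.2], 0.045], [[0.1, -0.002, 0], [0, 0.2, -0.2], 0.045], [[0.07, -0.002, 0], [0, 0.2, -0.2], 0.045], [[0.03, -0.002, 0], [0, 0, 0], 0.045], [[-0.01, -0.002, 0], [0, 0, 0], 0.06], [[-0.02, -0.002, 0], [0, 0, 0], 0.06], [[-0.02, -0.002, 0], [0, 0, 0], 0.06]]'

```text
time_s: 23.68
position: [0.4735, -0.1818, 0.1982]
eef_rot: [0.504, -0.498, 0.502, 0.496]
contact_force: [0.5, -0.5, -0.4]
width: 0.0598
```

```bash
python3 - <<'E'
from h import *
st()
s=snap(["wrist"],"v")
crop(s["wrist"]["color"],0,150,200,160,4,"cv1.png")
E
```

```text
t 23.68 p [ 0.4735 -0.1818  0.1982] q [ 0.782  0.338 -0.642  1.978  0.254  0.901  1.569] w 0.0598 F [ 0.5 -0.5 -0.4]
[[ 0.004 -1.     0.011]
 [ 0.001  0.011  1.   ]
 [-1.    -0.004  0.001]]
```

View pics/wrist_v.png

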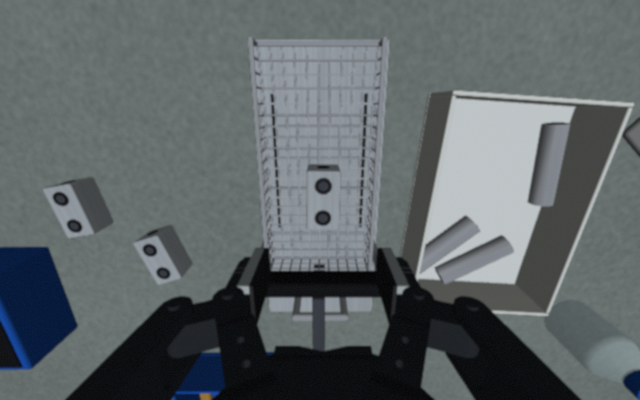

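View pics/cv1.png

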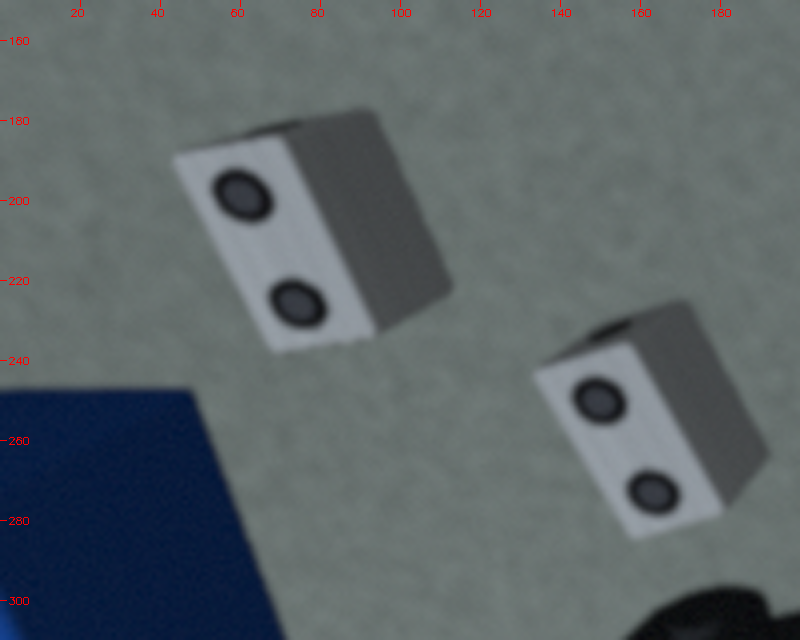

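```bash
python3 - <<'E'
from blk import *
c,_=load("v");W=c["wrist"]
blk(W,[(71,184),(93,233),(69,238),(44,189)]);blk(W,[(157,236),(181,277),(158,284.5),(134,243)])
print("placed");blk(W,[(338,172),(340,229),(306.5,229),(307,172)],.067)
delta(*goal([.5593,-.3744,.12],107.2),"pre B2")
E
```

```text
[ 0.4967 -0.4577] yaw 7.8 len 0.05805 wid 0.03015
[ 0.5589 -0.374 ] yaw 16.7 len 0.05765 wid 0.03025
placed
[ 0.4764 -0.1808] yaw 0.1 len 0.05755 wid 0.0308
pre B2 shift [ 0.0696 -0.0894 -0.1919] turn [-17.86   0.1    0.05] rows>= 5.3
```

Emit:
arm_command --deltas '[[[0, -0.02, -0.04], [-4, 0, 0], 0.06], [[0, -0.04, -0.08], [-8, 0, 0], 0.06], [[0, -0.06, -0.12], [-12, 0, 0], 0.06], [[0, -0.08, -0.16], [-15, 0, 0], 0.06], [[0, -0.0894, -0.192], [-17.9, 0.1, 0], 0.06], [[0.03, -0.0894, -0.192], [-17.9, 0.1, 0], 0.06], [[0.07, -0.0894, -0.192], [-17.9, 0.1, 0], 0.06], [[0.07, -0.0894, -0.192], [-17.9, 0.1, 0], 0.06], [[0.07, -0.0894, -0.192], [-17.9, 0.1, 0], 0.06], [[0.07, -0.0894, -0.192], [-17.9, 0.1, 0], 0.06]]'

```text
time_s: 24.57
position: [0.5587, -0.3729, 0.1235]
eef_rot: [0.419, -0.568, 0.419, 0.571]
contact_force: [0.1, 0.3, 1.5]
width: 0.0601
```

```bash
python3 - <<'E'
from h import *
st()
s=snap(["wrist"],"w")
delta(*goal([.5592,-.3742,.024],107.0),"grasp")
E
```

```text
t 24.57 p [ 0.5587 -0.3729  0.1235] q [ 0.889  0.679 -0.574  1.635  0.427  0.96   2.04 ] w 0.0601 F [0.1 0.3 1.5]
[[-0.003 -0.954 -0.298]
 [ 0.003 -0.298  0.954]
 [-1.     0.002  0.004]]
grasp shift [ 0.0947  0.0004 -0.001 ] turn [ 0.35  0.11 -0.02] rows>= 2.3
```

View pics/wrist_w.png

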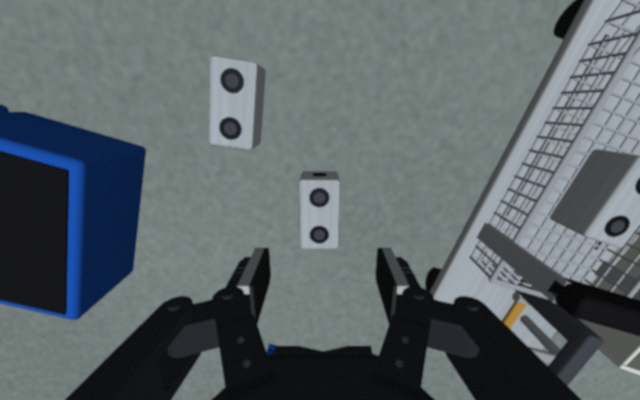

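Emit:
arm_command --deltas '[[[0.035, 0, -0.001], [0.3, 0, 0], 0.06], [[0.07, 0, -0.001], [0.3, 0, 0], 0.06], [[0.089, 0, -0.001], [0.3, 0, 0], 0.06], [[0.095, 0, -0.001], [0.3, 0, 0], 0.06], [[0.095, 0, -0.001], [0.3, 0, 0], 0.06], [[0.095, 0, -0.001], [0.3, 0, 0], 0.02], [[0.095, 0, -0.001], [0.3, 0, 0], 0.02], [[0.095, 0, -0.001], [0.3, 0, 0], 0.02], [[0.095, 0, -0.001], [0.3, 0, 0], 0.02], [[0.095, 0, -0.001], [0.3, 0, 0], 0.02], [[0.08, 0, -0.001], [0.3, 0, 0], 0.02], [[0.04, 0, -0.001], [0.3, 0, 0], 0.02], [[0, 0, -0.001], [0.3, 0, 0], 0.02], [[-0.04, 0, -0.001], [0.3, 0, 0], 0.02], [[-0.08, 0, -0.001], [0.3, 0, 0], 0.02], [[-0.08, 0, -0.001], [0.3, 0, 0], 0.02], [[-0.08, 0, -0.001], [0.3, 0, 0], 0.02]]'

```text
time_s: 26.03
position: [0.5604, -0.3754, 0.2075]
eef_rot: [-0.421, 0.569, -0.421, -0.567]
contact_force: [0.0, -0.4, -2.6]
width: 0.0317
```

```bash
python3 - <<'E'
from h import *
st()
delta(*goal([.4125,-.182,.20],89.4),"place")
E
```

```text
t 26.03 p [ 0.5604 -0.3754  0.2075] q [ 0.914  0.593 -0.61   1.572  0.369  1.091  2.08 ] w 0.0317 F [ 0.  -0.4 -2.6]
[[ 0.003 -0.956 -0.292]
 [-0.001 -0.292  0.956]
 [-1.    -0.002 -0.002]]
place shift [0.0008 0.0849 0.2282] turn [17.58 -0.1   0.15] rows>= 5.8
```

Emit:
arm_command --deltas '[[[0, 0.007, 0.02], [2, 0, 0], 0.02], [[0, 0.02, 0.055], [4.5, 0, 0], 0.02], [[0, 0.033, 0.09], [7, 0, 0], 0.02], [[0, 0.046, 0.125], [10, 0, 0], 0.02], [[0, 0.06, 0.16], [13, 0, 0], 0.02], [[0, 0.073, 0.195], [15.5, 0, 0], 0.02], [[0, 0.081, 0.218], [17, 0, 0], 0.02], [[0, 0.085, 0.228], [17.6, 0, 0], 0.02], [[0, 0.085, 0.228], [17.6, 0, 0], 0.02], [[0, 0.085, 0.228], [17.6, 0, 0], 0.02]]'

```text
time_s: 26.87
position: [0.4108, -0.1821, 0.2037]
eef_rot: [0.502, -0.496, 0.503, 0.499]
contact_force: [0.7, -0.0, -1.4]
width: 0.0312
```

```bash
python3 - <<'E'
from h import *
st()
s=snap(["wrist","scene"],"x")
delta(*goal([.4125,-.182,.0585],89.4),"place")
crop(s["scene"]["color"],230,100,150,110,5,"cx1.png")
E
```

```text
t 26.87 p [ 0.4108 -0.1821  0.2037] q [ 0.882  0.238 -0.677  2.09   0.192  0.877  1.656] w 0.0312 F [ 0.7 -0.  -1.4]
[[-0.003 -1.     0.01 ]
 [ 0.002  0.01   1.   ]
 [-1.     0.003  0.002]]
place shift [ 0.1392 -0.0012  0.0005] turn [-0.07  0.14 -0.13] rows>= 3.3
```

View pics/wrist_x.png

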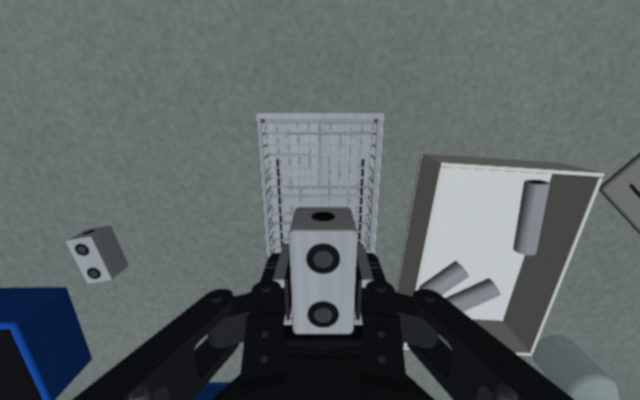

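View pics/cx1.png

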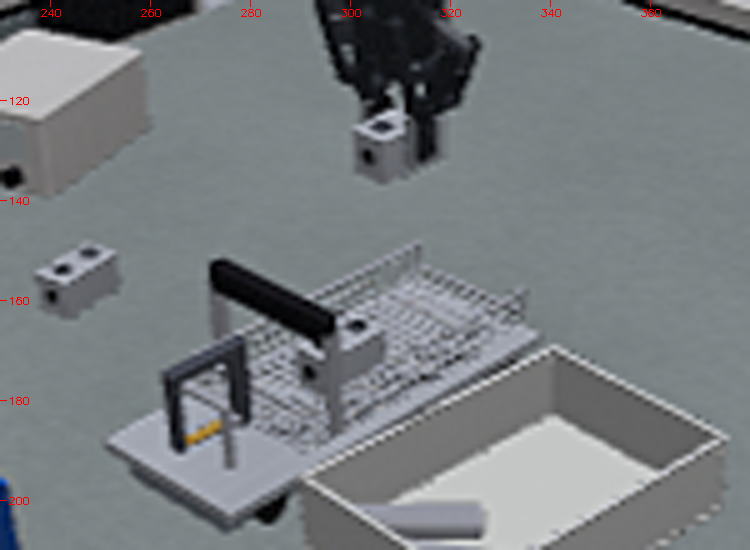

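Emit:
arm_command --deltas '[[[0.03, -0.001, 0], [0, 0, 0], 0.02], [[0.06, -0.001, 0], [0, 0.1, -0.1], 0.02], [[0.09, -0.001, 0], [0, 0.1, -0.1], 0.02], [[0.115, -0.001, 0], [0, 0.1, -0.1], 0.02], [[0.13, -0.001, 0], [0, 0.1, -0.1], 0.02], [[0.139, -0.001, 0], [0, 0.1, -0.1], 0.02], [[0.139, -0.001, 0], [0, 0.1, -0.1], 0.02], [[0.139, -0.001, 0], [0, 0.1, -0.1], 0.045], [[0.139, -0.001, 0], [0, 0.1, -0.1], 0.045], [[0.139, -0.001, 0], [0, 0.1, -0.1], 0.045], [[0.13, -0.001, 0], [0, 0.1, -0.1], 0.045], [[0.1, -0.001, 0], [0, 0.1, -0.1], 0.045], [[0.06, -0.001, 0], [0, 0, 0], 0.045], [[0.02, -0.001, 0], [0, 0, 0], 0.06], [[0, -0.001, 0], [0, 0, 0], 0.06], [[0, -0.001, 0], [0, 0, 0], 0.06]]'

```text
time_s: 28.3
position: [0.4149, -0.1825, 0.2092]
eef_rot: [0.504, -0.499, 0.502, 0.495]
contact_force: [0.3, -0.6, -0.0]
width: 0.06
```

```bash
python3 - <<'E'
from h import *
st()
s=snap(["wrist","scene"],"y")
delta(*goal([.4970,-.4583,.12],98.1),"preB3")
crop(s["scene"]["color"],230,100,150,110,5,"cy1.png")
E
```

```text
t 28.3 p [ 0.4149 -0.1825  0.2092] q [ 0.897  0.235 -0.696  2.081  0.196  0.882  1.65 ] w 0.06 F [ 0.3 -0.6 -0. ]
[[ 0.006 -1.     0.011]
 [-0.002  0.011  1.   ]
 [-1.    -0.006 -0.002]]
preB3 shift [ 0.0789 -0.0879 -0.2752] turn [-8.75  0.03 -0.03] rows>= 7.2
```

View pics/wrist_y.png

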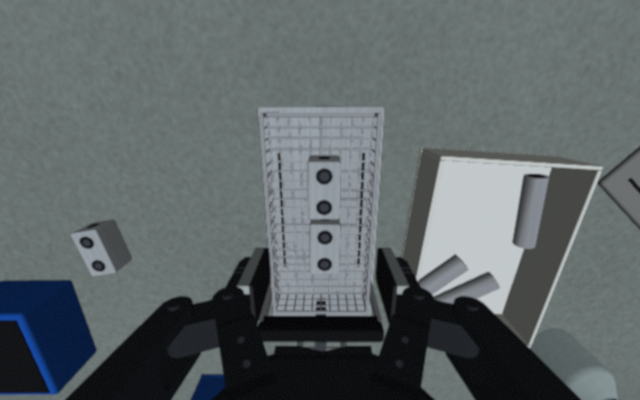

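View pics/cy1.png

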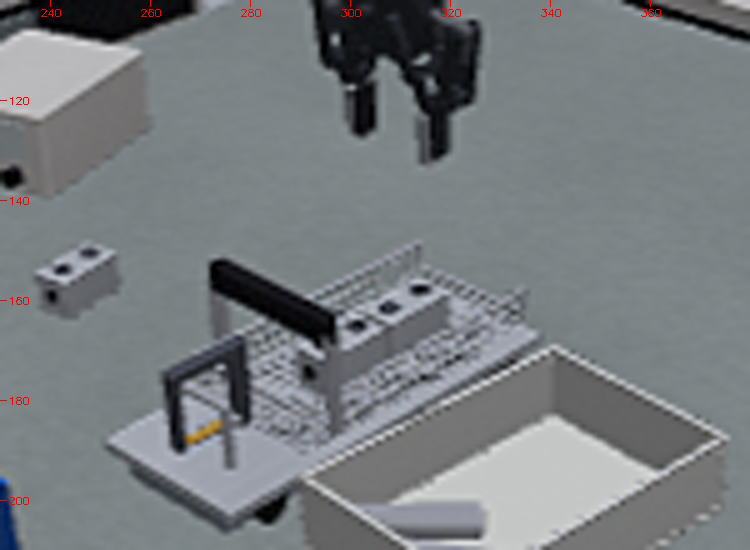

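Both blocks sit neatly in line with level tops. Next is the third block, at (100,247) in the wrist view.

Emit:
arm_command --deltas '[[[0, -0.012, -0.037], [-1.5, 0, 0], 0.06], [[0, -0.025, -0.078], [-3, 0, 0], 0.06], [[0, -0.038, -0.118], [-4, 0, 0], 0.06], [[0, -0.051, -0.158], [-5.5, 0, 0], 0.06], [[0, -0.064, -0.198], [-7, 0, 0], 0.06], [[0.01, -0.076, -0.238], [-8, 0, 0], 0.06], [[0.03, -0.088, -0.275], [-8.8, 0, 0], 0.06], [[0.06, -0.088, -0.275], [-8.8, 0, 0], 0.06], [[0.079, -0.088, -0.275], [-8.8, 0, 0], 0.06], [[0.079, -0.088, -0.275], [-8.8, 0, 0], 0.06], [[0.079, -0.088, -0.275], [-8.8, 0, 0], 0.06], [[0.079, -0.088, -0.275], [-8.8, 0, 0], 0.06]]'

```text
time_s: 29.4
position: [0.4973, -0.4567, 0.1245]
eef_rot: [0.463, -0.533, 0.463, 0.536]
contact_force: [0.5, -0.3, 1.3]
width: 0.0598
```

```bash
python3 - <<'E'
from blk import *
st()
s=snap(["wrist"],"z")
delta(*goal([.4970,-.4583,.024],98.1),"grasp")
c,_=load("y");blk(c["wrist"],[(338.5,163),(340,217.5),(307.5,217.5),(308,163)],.067);blk(c["wrist"],[(338.5,225),(340,273),(310,273),(309.5,225)],.067)
E
```

```text
t 29.4 p [ 0.4973 -0.4567  0.1245] q [ 1.018  0.674 -0.536  1.628  0.4    0.955  2.057] w 0.0598 F [ 0.5 -0.3  1.3]
[[-0.002 -0.99  -0.144]
 [ 0.003 -0.144  0.99 ]
 [-1.     0.002  0.003]]
grasp shift [ 0.0953  0.0007 -0.0013] turn [ 0.15  0.1  -0.06] rows>= 2.3
[ 0.411  -0.1812] yaw -0.1 len 0.056 wid 0.03095
[ 0.476  -0.1808] yaw 0.5 len 0.05735 wid 0.03125
```

View pics/wrist_z.png

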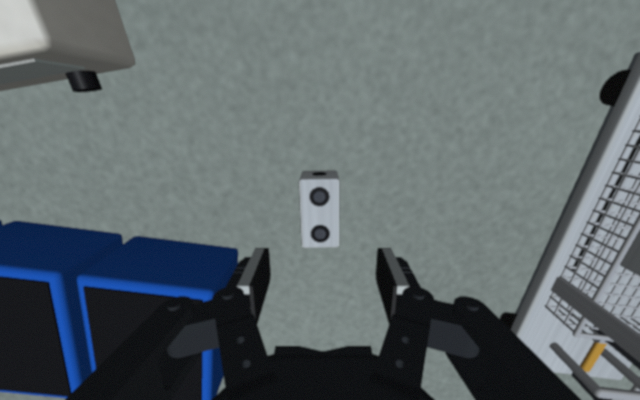

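The blue bin's corner is close to the left finger, so I'll work out the clearance.

```bash
python3 - <<'E'
from h import *
c,d=load("r");W=c["wrist"]
b=onz(W,(348,225),0);print("base",b,onz(W,(428,224),0))
for h in (.04,.06,.08,.1): print(h,onz(W,(348,242),h).round(3),onz(W,(437,242),h).round(3))
c2,d2=load("z");W2=c2["wrist"]
for h in (.04,.06,.08,.1): print("z",h,onz(W2,(232,289),h).round(3),"base",onz(W2,(238,249),0).round(3))
cs,ds=load("x");
print(tri([W,W2],[(348,242),(232,289)]) , tri([W,W2],[(437,242),(78,274)]))
crop(d2["wrist"]["color"],60,210,230,150,3,"cz1.png"); crop(d["wrist"]["color"],330,210,130,100,5,"cz2.png")
E
```

```text
base [ 0.55875121 -0.53612702  0.        ] [ 0.69134217 -0.53456967  0.        ]
0.04 [ 0.556 -0.547  0.04 ] [ 0.692 -0.547  0.04 ]
0.06 [ 0.554 -0.536  0.06 ] [ 0.683 -0.537  0.06 ]
0.08 [ 0.552 -0.526  0.08 ] [ 0.674 -0.526  0.08 ]
0.1 [ 0.55  -0.516  0.1  ] [ 0.665 -0.516  0.1  ]
z 0.04 [ 0.574 -0.524  0.04 ] base [ 0.558 -0.531  0.   ]
z 0.06 [ 0.558 -0.518  0.06 ] base [ 0.558 -0.531  0.   ]
z 0.08 [ 0.542 -0.513  0.08 ] base [ 0.558 -0.531  0.   ]
z 0.1 [ 0.527 -0.508  0.1  ] base [ 0.558 -0.531  0.   ]
[ 0.54984745 -0.52057665  0.07636003] [ 0.63412595 -0.59957465  0.04090592]
```

View pics/cz1.png

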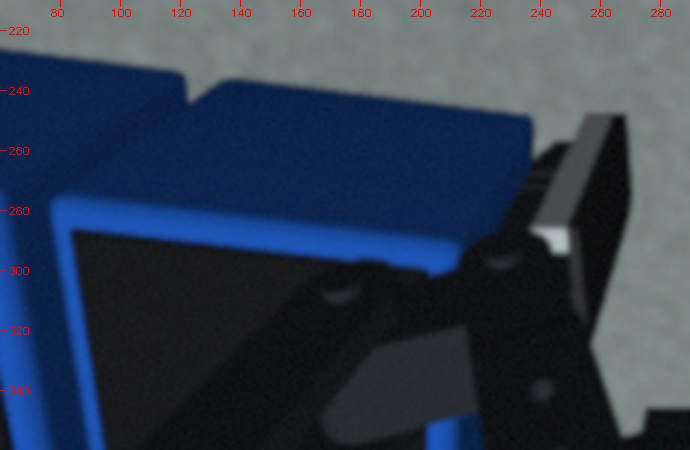

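View pics/cz2.png

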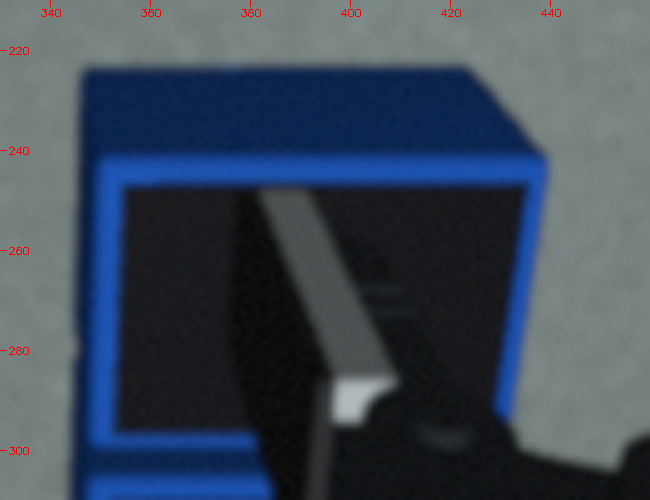

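The bin corner is 47 mm off in tool −y and 82 mm off in −z, and the fingers and linkage stay inside that. Clear to descend.

Emit:
arm_command --deltas '[[[0.035, 0.001, -0.001], [0.1, 0, 0], 0.055], [[0.07, 0.001, -0.001], [0.1, 0, 0], 0.055], [[0.089, 0.001, -0.001], [0.1, 0, 0], 0.055], [[0.095, 0.001, -0.001], [0.1, 0, 0], 0.055], [[0.095, 0.001, -0.001], [0.1, 0, 0], 0.055], [[0.095, 0.001, -0.001], [0.1, 0, 0], 0.02], [[0.095, 0.001, -0.001], [0.1, 0, 0], 0.02], [[0.095, 0.001, -0.001], [0.1, 0, 0], 0.02], [[0.095, 0.001, -0.001], [0.1, 0, 0], 0.02], [[0.095, 0.001, -0.001], [0.1, 0, 0], 0.02], [[0.08, 0.001, -0.001], [0.1, 0, 0], 0.02], [[0.04, 0.001, -0.001], [0.1, 0, 0], 0.02], [[0, 0.001, -0.001], [0.1, 0, 0], 0.02], [[-0.04, 0.001, -0.001], [0.1, 0, 0], 0.02], [[-0.08, 0.001, -0.001], [0.1, 0, 0], 0.02], [[-0.08, 0.001, -0.001], [0.1, 0, 0], 0.02], [[-0.08, 0.001, -0.001], [0.1, 0, 0], 0.02]]'

```text
time_s: 30.87
position: [0.4975, -0.4595, 0.2085]
eef_rot: [-0.463, 0.535, -0.464, -0.533]
contact_force: [0.7, 0.7, -2.3]
width: 0.0311
```

```bash
python3 - <<'E'
from h import *
st()
delta(*goal([.4435,-.181,.20],89.4),"place")
E
```

```text
t 30.87 p [ 0.4975 -0.4595  0.2085] q [ 1.043  0.587 -0.571  1.566  0.346  1.088  2.099] w 0.0311 F [ 0.7  0.7 -2.3]
[[ 0.002 -0.99  -0.14 ]
 [-0.002 -0.14   0.99 ]
 [-1.    -0.002 -0.003]]
place shift [0.0017 0.0144 0.2834] turn [ 8.67 -0.14  0.11] rows>= 6.8
```

Emit:
arm_command --deltas '[[[0, 0.001, 0.02], [1, 0, 0], 0.02], [[0, 0.003, 0.055], [2, 0, 0], 0.02], [[0, 0.005, 0.09], [3, 0, 0], 0.02], [[0, 0.007, 0.125], [4, 0, 0], 0.02], [[0, 0.009, 0.16], [5, 0, 0], 0.02], [[0, 0.011, 0.195], [6, 0, 0], 0.02], [[0, 0.013, 0.23], [7.5, 0, 0], 0.02], [[0, 0.014, 0.26], [8.7, 0, 0], 0.02], [[0.002, 0.0144, 0.277], [8.7, -0.1, 0.1], 0.02], [[0.002, 0.0144, 0.2834], [8.7, -0.1, 0.1], 0.02], [[0.002, 0.0144, 0.2834], [8.7, -0.1, 0.1], 0.02], [[0.002, 0.0144, 0.2834], [8.7, -0.1, 0.1], 0.02]]'

```text
time_s: 31.87
position: [0.4418, -0.1812, 0.2024]
eef_rot: [0.502, -0.495, 0.503, 0.499]
contact_force: [0.8, -0.6, -1.4]
width: 0.0313
```

```bash
python3 - <<'E'
from h import *
st()
s=snap(["wrist","side"],"A")
delta(*goal([.4435,-.181,.0925],89.4),"place")
crop(s["side"]["color"],290,90,150,120,5,"cA1.png")
E
```

```text
t 31.87 p [ 0.4418 -0.1812  0.2024] q [ 0.844  0.292 -0.677  2.03   0.229  0.9    1.602] w 0.0313 F [ 0.8 -0.6 -1.4]
[[-0.005 -1.     0.011]
 [ 0.004  0.011  1.   ]
 [-1.     0.005  0.004]]
place shift [ 0.1039 -0.002   0.0005] turn [-0.15  0.22 -0.29] rows>= 2.5
```

View pics/wrist_A.png

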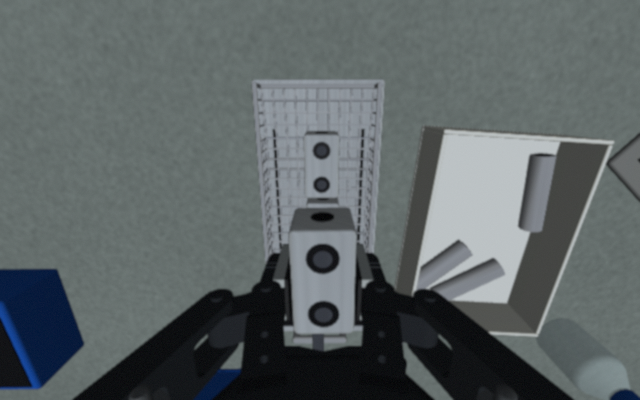

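View pics/cA1.png

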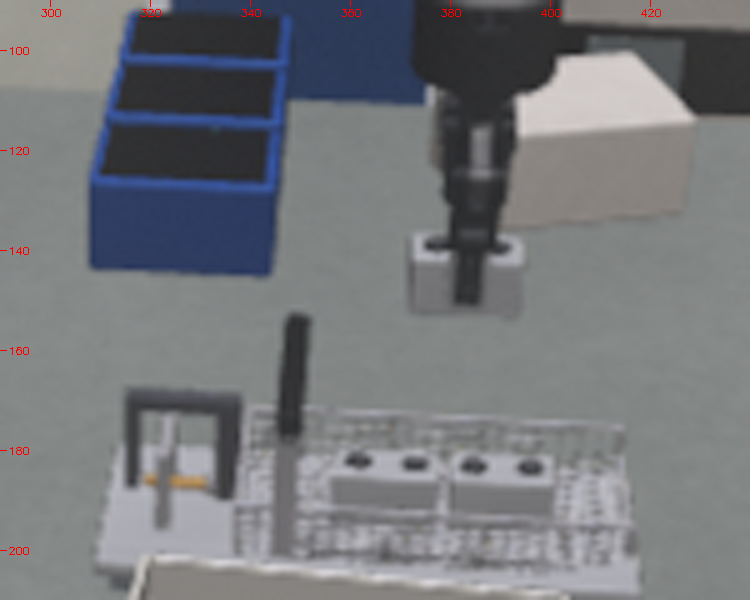

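Both lower blocks are level and the third is aligned over them. I'll lower gently onto their tops and release.

Emit:
arm_command --deltas '[[[0.03, -0.001, 0], [0, 0.1, -0.1], 0.02], [[0.06, -0.002, 0], [0, 0.2, -0.3], 0.02], [[0.085, -0.002, 0], [0, 0.2, -0.3], 0.02], [[0.097, -0.002, 0], [0, 0.2, -0.3], 0.02], [[0.102, -0.002, 0], [0, 0.2, -0.3], 0.02], [[0.104, -0.002, 0], [0, 0.2, -0.3], 0.02], [[0.104, -0.002, 0], [0, 0.2, -0.3], 0.02], [[0.104, -0.002, 0], [0, 0.2, -0.3], 0.02]]'

```text
time_s: 32.63
position: [0.4444, -0.1806, 0.0995]
eef_rot: [0.503, -0.498, 0.502, 0.497]
contact_force: [-0.3, 0.6, -1.1]
width: 0.0313
```

```bash
python3 - <<'E'
from h import *
st()
s=snap(["side"],"Bb")
crop(s["side"]["color"],290,90,150,120,5,"cB1.png")
E
```

```text
t 32.63 p [ 0.4444 -0.1806  0.0995] q [ 0.749  0.451 -0.595  2.113  0.396  0.685  1.448] w 0.0313 F [-0.3  0.6 -1.1]
[[ 0.002 -1.     0.012]
 [-0.     0.012  1.   ]
 [-1.    -0.002 -0.   ]]
```

View pics/cB1.png

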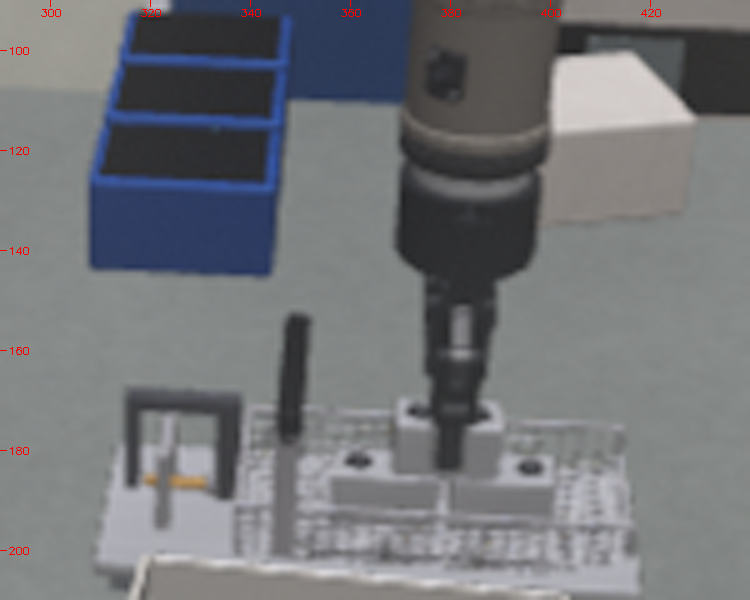

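It's sitting just above the two tops. I'll go down 1 mm, open, and rise.

Emit:
arm_command --deltas '[[[0.001, 0, 0], [0, 0, 0], 0.02], [[0.0015, 0, 0], [0, 0, 0], 0.02], [[0.0015, 0, 0], [0, 0, 0], 0.045], [[0.0015, 0, 0], [0, 0, 0], 0.045], [[0.0015, 0, 0], [0, 0, 0], 0.045], [[-0.005, 0, 0], [0, 0, 0], 0.045], [[-0.03, 0, 0], [0, 0, 0], 0.05], [[-0.06, 0, 0], [0, 0, 0], 0.05], [[-0.1, 0, 0], [0, 0, 0], 0.05], [[-0.14, 0, 0], [0, 0, 0], 0.05], [[-0.16, 0, 0], [0, 0, 0], 0.05], [[-0.16, 0, 0], [0, 0, 0], 0.05], [[-0.16, 0, 0], [0, 0, 0], 0.05]]'

```text
time_s: 33.77
position: [0.4439, -0.1801, 0.2599]
eef_rot: [0.503, -0.498, 0.502, 0.496]
contact_force: [0.1, 0.5, -0.1]
width: 0.05
```

```bash
python3 - <<'E'
from h import *
st()
s=snap(["wrist","side","scene"],"C")
crop(s["side"]["color"],270,90,170,170,4,"cC1.png")
crop(s["scene"]["color"],210,110,190,150,4,"cC2.png")
E
```

```text
t 33.77 p [ 0.4439 -0.1801  0.2599] q [ 0.885  0.216 -0.709  1.97   0.166  1.01   1.659] w 0.05 F [ 0.1  0.5 -0.1]
[[ 0.003 -1.     0.011]
 [-0.001  0.011  1.   ]
 [-1.    -0.003 -0.001]]
```

View pics/wrist_C.png

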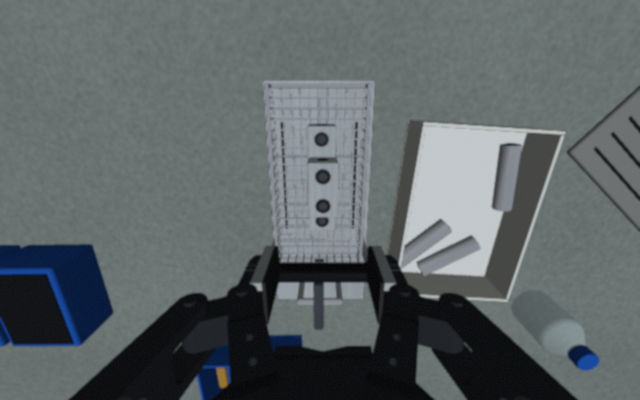

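View pics/cC1.png

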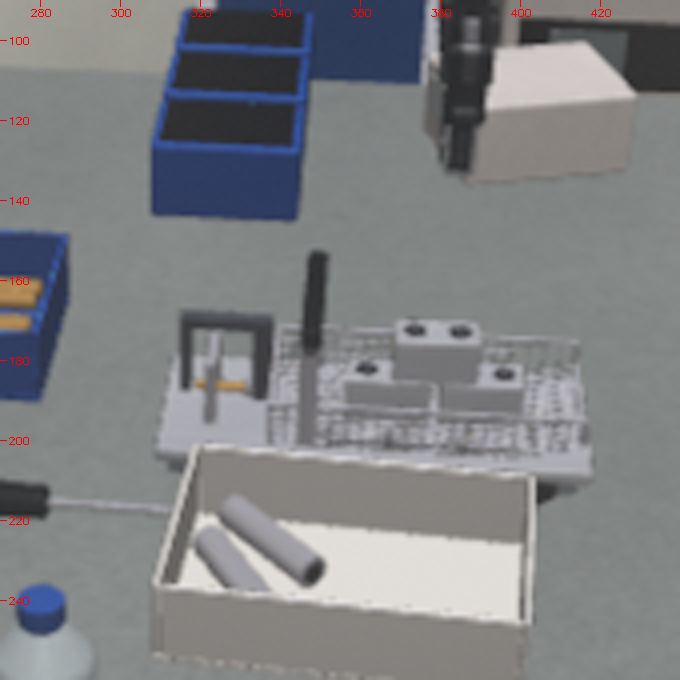

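View pics/cC2.png

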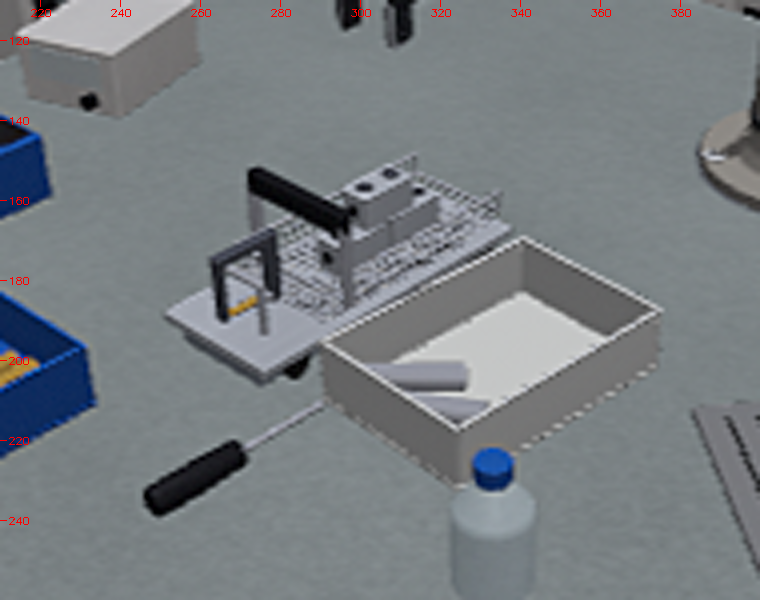

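```bash
python3 - <<'E'
from plant import order
print(order.sign_off())
E
```

```text
the job is handed in; nothing more can be done
None
```

The job is handed in at about 34 s of the 210 s allowed. There were three tubes and three blocks in this scene; sign-off gives no verdict.

- **Tubes:** I tipped all three into the white tray. They jammed briefly at 42° of tilt and cleared after I raised the basket and went to about 46°. The last wrist picture shows all three lying inside the tray walls.
- **Basket:** I pressed it onto the carriage until the gate shut under the eye's bar. Seating it pushed sideways with about 6 N, so I shifted it about 6 mm before letting go. The last pictures show it flat, the bar in the hook and the gate shut, but I could only judge the gate by eye.
- **Blocks:** Two lie end to end on the basket floor and the third is stacked across them, with its centre about 51 mm above the floor (75 mm is the limit). One block was knocked aside during the tipping, so I measured all of them again before picking.
- **Bystanders:** The bottle and the screwdriver look untouched, and the gripper was clear of everything.

The cameras disagreed: the scene camera put the tray, carriage and eye up to about 10 mm off from the wrist and side cameras. I used mostly the wrist camera, and the grasps and the fit on the eye went in as planned.

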